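# Nip up the middle nut of the gluing press

## Robot

A 6-joint arm with a two-finger parallel gripper is mounted at the origin on the work surface. World frame = base frame: x ahead of the robot, y to its left, z up, the work surface at z = 0. Lengths are in m, angles in rad, forces in N, time in s.
With the tool pointing down it reaches from about 0.25 to 0.8 m from the base axis. Payload 3.9 kg.
Tool frame: the origin (TCP) lies between the finger pads; the fingertips stand 8 mm ahead of it and the grasp point (between the pads) lies 11 mm behind it; z points along the fingers, y is the direction in which the jaws open and shut (so a half turn about z gives the same grasp; the last joint's range is limited). The gripper opens to 85 mm and grips with 20 to 120 N. Pads are 22 mm wide; open, the fingers measure 114 mm over their backs; the gripper's body (76 mm by 85 mm) begins 54 mm behind the grasp point. The pads swing forward as they close: fully open they stand 13 mm farther back than shut.
Start: joints at [1.255, 0.26, -0.138, 1.173, 0, 1.571], TCP at [0.163, 0.499, 0.239] pointing down, gripper open.
Joint ranges: [-2.78, 2.78], [-0.83, 1.72], [-1.28, 1.37], [-1.9, 2.12], [-1.57, 1.48], [-3.14, 3.14]. Speed limits (rad/s): [2.57, 2.57, 3.14, 3.14, 3.14, 3.14].

## Interface

Orientations are given as a unit quaternion [w, x, y, z].
In Python, from plant import state, grab_frame, get_calibration, bot, silhouettes gives the robot as it stands.
- The arm moves only by the tool play_rows, never from a script. Its arguments are lists of equal length, an entry for each row: "offset": the shift along the tool's x, y, z in units of 50 mm (1.0 is 50 mm), a list of three; "twist": the turn, a rotation vector about the tool's x, y, z in rad, a list of three. In form: {"offset": [[x, y, z], ...], "twist": [[ax, ay, az], ...]}. A call has 1 to 10 rows; each row shifts and turns the commanded pose from where the row before left it, along the tool's axes as they then stand; what a row does not reach is not made up. A row lasts 1/10 s, in which the tool goes at most 50 mm and 8.59 degrees, less where a joint would pass 70% of its speed; a pose out of reach is approached as far as the arm can. A call is refused whole if a number of a shift passes 1 or a number of a turn 0.15, either way. A call with a gripper value outside its range is refused whole. "fingers" is the gripper's target within -1 to 1 (fully open at 1, half-way at 0, shut at -1), set as the call begins (left out, the last holds). The fingers move at their own pace and stop on an object; the grip force is fixed at half the most. Time passes only in rows, so rows that do not move let the fingers close. It gives the time, the measured TCP pose, the force and the opening at its end, in the units of the state.
- state(): the state, without advancing time (a new reading comes with each control period).
- grab_frame(name): name is "scene" or "top" or "wrist"; returns the picture (400x640x3 uint8, red, green, blue); there is no depth.
- get_calibration(name): a dict with "fx", "fy", "cx", "cy" (pixels), "distortion" ([k1, k2, p1, p2, k3] as OpenCV has them; the pictures are not rectified), "rvec" (rotation vector, rad) and "tvec" (3), from world to camera coordinates, as OpenCV has them. Camera axes: x right, y down, z forward; pixel columns grow to the right and rows downward; lengths in m; the calibration is good to about 2 mm. A picture is of the moment at which its call begins: read the wrist's pose just before it. get_calibration takes no time and is no camera call; for the wrist camera it gives the pose at the moment of the call.
- bot.finish_job(): hands the job in, once; it reports no verdict.
Trained networks look in the newest picture that a camera, given by its name, has taken for a name from the list of things; names that differ only in an ending like _2 or _b are one class to them, and where a whole thing is asked for, a point or a joint stands for the part that bears it (a point fixed in the world has none). Each returns a list of dicts, best first, with "conf" (0 to 1); they miss things now and then, are a little off and sometimes report something else, mostly with a low value. They report only what shows in the picture. A call takes as long as a camera call.
- silhouettes(camera, target): "pixels" (400x640 bool, what is visible of it) and "box" ([centre column, centre row, width, height] in pixels, round what is visible of it).
The state is a dict: "time_s": time; "joint_pos": joint angles; "qd": joint speeds; "effort": joint torques, N m; "ee_pos": TCP position; "eef_rot": TCP orientation; "force": force on the tool from outside, world axes, zero at the start; "torque": the same for the moment, N m; "gripper_width": opening from 0.0 (shut) to 1.0 (fully open).
Only numpy, scipy, OpenCV 4.12 (cv2) and the standard library are available. Lean on these libraries where they do the work, as an engineer would, in place of code of your own. Each camera call takes 0.05 s, during which the arm holds its last target.

## Task

Two lino printing blocks are in the gluing press and its nuts are only finger-tight; as always, start with the middle one. Try the sockets from the blue tray until you have the one that fits the middle nut, turn that nut clockwise with it until it comes up tight, and finish still gripping the socket, fully down and upright on the nut. Stand the sockets you do not use in the tray, keep the gripper itself off the nuts, leave the two outer nuts as they are, and do not disturb anything else on the table.

Things in the scene. Friction and masses are not known exactly. Their poses are not given: they have to be found in the camera images.
- bar_mid (a point): Middle of the top face (54 mm above the table) of the press's dark steel bar, 46 x 320 mm, and axis of the middle stud; z up, y along the bar. Three studs stand 110 mm apart along the bar, each with a flat washer 44 mm wide, 2.5 mm thick, and a hex nut. Below: two blocks on a plywood base 170 x 360 x 20 mm. Fixed, placed anew at every start.
- seat_a (a point): Brass hex nut a, on one of the three studs: 17, 22 or 27 mm across flats (one of each on the bar; which is which is not told, and they swap places between starts), 8 to 14 mm high; the stud ends 7 mm above it. Point: on the axis, at the nut's underside = top of its washer, where a fitting socket's mouth comes to rest. z up, x square to a flat, turning with the nut.
- nut_a (a joint): Turn of nut a in rad, growing clockwise seen from above (tightening). Starts 0.1 to 0.5; it comes up against a hard stop, tight, at 1.0. It stays where it is left and needs about 0.05 N m to turn.
- seat_b (a point): Brass hex nut b, on one of the three studs: 17, 22 or 27 mm across flats (one of each on the bar; which is which is not told, and they swap places between starts), 8 to 14 mm high; the stud ends 7 mm above it. Point: on the axis, at the nut's underside = top of its washer, where a fitting socket's mouth comes to rest. z up, x square to a flat, turning with the nut.
- nut_b (a joint): Turn of nut b in rad, growing clockwise seen from above (tightening). Starts 0.1 to 0.5; it comes up against a hard stop, tight, at 1.0. It stays where it is left and needs about 0.05 N m to turn.
- seat_c (a point): Brass hex nut c, on one of the three studs: 17, 22 or 27 mm across flats (one of each on the bar; which is which is not told, and they swap places between starts), 8 to 14 mm high; the stud ends 7 mm above it. Point: on the axis, at the nut's underside = top of its washer, where a fitting socket's mouth comes to rest. z up, x square to a flat, turning with the nut.
- nut_c (a joint): Turn of nut c in rad, growing clockwise seen from above (tightening). Starts 0.1 to 0.5; it comes up against a hard stop, tight, at 1.0. It stays where it is left and needs about 0.05 N m to turn.
- socket_17_mid (a point): 17 mm socket, mouth down, one piece 70 mm high, 110-210 g: bright socket 27.4 mm wide up to 30 mm (hex bore 18.5 mm across flats, bevelled mouth, 24 deep), 21 mm neck, dark knurled adapter to grip, 24 mm wide, from 40 mm to the top. Point: on the axis, 35 mm above the mouth; z up, x square to a bore flat. Each socket enters only a nut of its size or smaller.
- socket_22_mid (a point): 22 mm socket, mouth down, one piece 70 mm high, 110-210 g: bright socket 33.1 mm wide up to 30 mm (hex bore 23.5 mm across flats, bevelled mouth, 24 deep), 21 mm neck, dark knurled adapter to grip, 24 mm wide, from 40 mm to the top. Point: on the axis, 35 mm above the mouth; z up, x square to a bore flat. Over a nut of its size it passes within about 6 degrees of flat to flat, then has 6 to 12 degrees of play.
- socket_27_mid (a point): 27 mm socket, mouth down, one piece 70 mm high, 110-210 g: bright socket 38.9 mm wide up to 30 mm (hex bore 28.5 mm across flats, bevelled mouth, 24 deep), 21 mm neck, dark knurled adapter to grip, 24 mm wide, from 40 mm to the top. Point: on the axis, 35 mm above the mouth; z up, x square to a bore flat. On a nut too small it drops home but spins freely; one too big stops it 7 mm or more short.
- tray_floor (a point): Centre of the inner floor of a blue steel tray, 4 mm above the table: 250 mm (x) by 85 mm (y), rim 14 mm high, walls 4 mm; fixed, placed anew at every start. The three sockets stand in a row along x, about 60 mm apart, in any order; a small step adapter stands at the +x end.
- step_adapter: square-drive step adapter standing at the +x end of the tray, 22 mm wide, 30 mm high; loose, not to be disturbed. Origin at its underside.
- spool_maroon: maroon thread spool, 48 mm wide, 60 mm high; loose, not to be disturbed. Origin at its underside.
- spool_green: green thread reel, 36 mm wide, 44 mm high; loose, not to be disturbed. Origin at its underside.
- glue_jar: glue jar with orange lid, 64 mm wide, 75 mm high; loose, not to be disturbed. Origin at its underside.
- paint_tin: paint tin, 72 mm wide, 85 mm high; loose, not to be disturbed. Origin at its underside.
- tape_roll: roll of tape lying flat, 84 mm wide, 24 mm high; loose, not to be disturbed. Origin at its underside.
- lino_block: wooden block 80 x 55 x 22 mm; loose, not to be disturbed. Origin at its underside.
- spatula: spatula lying on the table; loose, not to be disturbed. Origin at its underside.

How it is judged:
By the outcome, as a careful person would: the job done as asked, in the order asked, and still so for the second after the job is handed in, while the arm keeps its last pose, push and grip.
It also fails if it takes over 72 s, if anything falls off the work surface, if the arm or the gripper's body presses on something with over 40 N, if the wrist force passes 120 N, or if a joint passes its speed limit or range.

## Working session

There is one attempt and no reset: what is moved stays moved. The work goes in short steps, Python scripts to look and compute and a tool call to move; the robot and the scene stay as the last step left them, time stands still between calls to the robot, and variables do not carry over. Pictures are saved under pics/ and viewed, and the job is handed in when it is done.

Besides the shell and the picture viewer there is one more tool, called after ">>>" as name(argument=value, ...) on one line, values as JSON. play_rows: Moves the arm, as the interface text tells. Its arguments: {"type":"object","properties":{"offset":{"type":"array"},"twist":{"type":"array"},"fingers":{"type":"number"}},"required":["offset","twist"]}

```bash
ls; mkdir -p pics
python3 - <<'E'
from plant import state, grab_frame, get_calibration
import cv2
print(state())
for n in ("scene","top","wrist"):
    f=grab_frame(n); cv2.imwrite(f"pics/{n}0.png",f[:,:,::-1]); print(n,get_calibration(n))
E
```

```text
pics
{'time_s': 0.0, 'joint_pos': array([ 1.25497416e+00,  2.60676138e-01, -1.39372854e-01,  1.17269728e+00,
       -2.01848997e-06,  1.57076975e+00]), 'qd': array([ 0.00151584, -0.00082911,  0.000431  , -0.00156953,  0.00095673,
        0.0023617 ]), 'effort': array([-3.24513730e-04, -4.05685723e+01,  2.53920346e+01,  1.88955531e-02,
       -6.15733870e-05, -5.22262127e-06]), 'ee_pos': array([0.16285785, 0.4984013 , 0.23846759]), 'eef_rot': array([-1.52335819e-04,  1.57242425e-01,  9.87559552e-01, -9.62997227e-04]), 'force': array([ 1.07747093, -0.25926043, -0.50969053]), 'torque': array([-0.01171756, -0.0520437 , -0.02206649]), 'gripper_width': 0.9955453609866161}
scene {'fx': 415.11352721434014, 'fy': 415.11352721434014, 'cx': 321.9367314595804, 'cy': 200.89710063265514, 'distortion': array([-0.05215951,  0.        ,  0.        ,  0.        ,  0.        ]), 'rvec': array([ 2.34016437,  1.2563911 , -0.34612667]), 'tvec': array([-0.28650646, -0.33713481,  1.55167327])}
top {'fx': 370.32148602164705, 'fy': 370.32148602164705, 'cx': 324.0284930014477, 'cy': 197.28060383159445, 'distortion': array([-0.05768845,  0.        ,  0.        ,  0.        ,  0.        ]), 'rvec': array([ 2.1724894 , -2.11832705,  0.15356061]), 'tvec': array([-0.03213902,  0.51713053,  0.94113117])}
wrist {'fx': 291.61461234232377, 'fy': 291.61461234232377, 'cx': 321.90577327582236, 'cy': 200.30541329803586, 'distortion': array([-0.05431162,  0.        ,  0.        ,  0.        ,  0.        ]), 'rvec': array([-2.33700585, -1.69663491, -0.25351811]), 'tvec': array([-0.52454286, -0.03795125,  0.38004852])}
```

View pics/scene0.png

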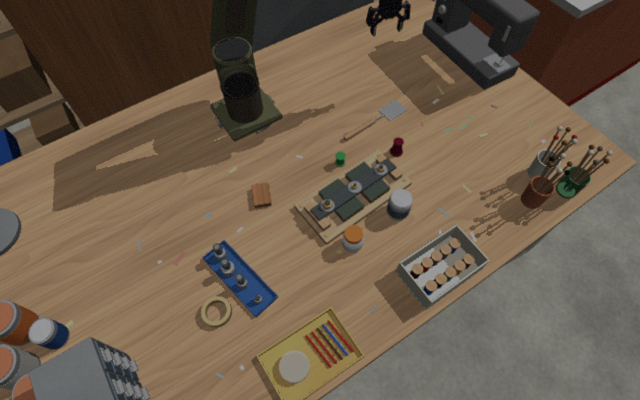

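View pics/top0.png

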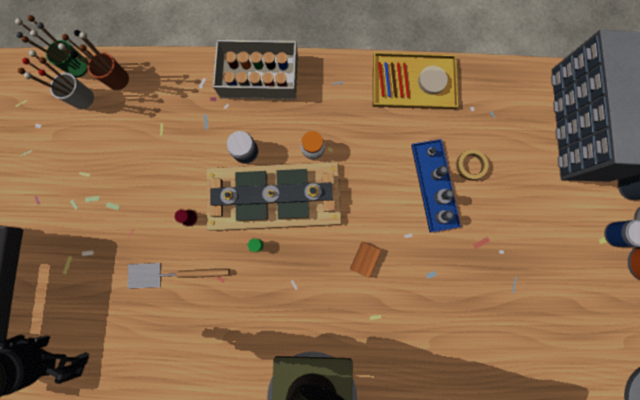

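View pics/wrist0.png

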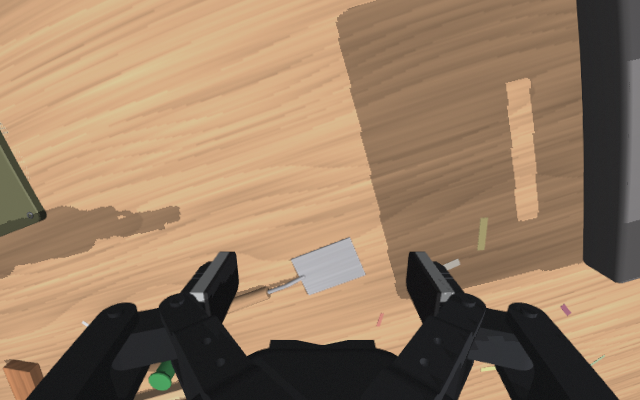

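```bash
cat > h.py <<'E'
import numpy as np, cv2
from scipy.spatial.transform import Rotation as R
from plant import state, grab_frame, get_calibration, bot, silhouettes
def cal(n):
    c=get_calibration(n); K=np.array([[c['fx'],0,c['cx']],[0,c['fy'],c['cy']],[0,0,1]]); return K,np.array(c['distortion']),np.array(c['rvec']),np.array(c['tvec'])
def p2w(c,uv,z):
    K,d,r,t=c; uv=np.array(uv,float).reshape(-1,1,2)
    n=cv2.undistortPoints(uv,K,d).reshape(-1,2); M=cv2.Rodrigues(r)[0]; C=-M.T@t
    D=np.c_[n,np.ones(len(n))]@M
    return C+D*((z-C[2])/D[:,2])[:,None]
def w2p(c,X):
    K,d,r,t=c; return cv2.projectPoints(np.array(X,float).reshape(-1,1,3),r,t,K,d)[0].reshape(-1,2)
def snap(n,name):
    c=cal(n); f=grab_frame(n); cv2.imwrite(f"pics/{name}.png",f[:,:,::-1]); np.save(f"pics/{name}.npy",f); import pickle; pickle.dump(c,open(f"pics/{name}.pkl","wb")); return c,f
E
python3 - <<'E'
from h import *
c,f=snap("top","t1")
for n in ["seat_a","socket_17_mid","socket_22_mid","socket_27_mid","step_adapter","glue_jar","paint_tin","tape_roll","lino_block","spool_green","spool_maroon"]:
    for o in silhouettes("top",n)[:4]:
        b=o["box"]; print(n,round(o["conf"],2),np.round(b,1),np.round(p2w(c,[b[0],b[1]],0.035),3))
print(p2w(c,[[212,195],[333,193],[271,194]],.054))
print(p2w(c,[[413,143],[442,140],[430,231],[460,228]],.018))
cs=cal("scene"); print(np.round(p2w(cs,[[328,205],[354,186],[381,168]],.068),3))
cv2.imwrite("pics/t1c.png",cv2.resize(f[130:250,190:480,::-1],None,fx=2.75,fy=2.75,interpolation=cv2.INTER_CUBIC))
E
```

```text
seat_a 0.41 [230.7 196.6   5.8   4.4] [[0.514 0.229 0.035]]
socket_17_mid 0.69 [316.1 193.6  13.9   7.5] [[0.527 0.002 0.035]]
socket_17_mid 0.57 [271.6 195.8 135.1  69.1] [[0.519 0.12  0.035]]
socket_17_mid 0.53 [438.5 172.8  17.6  12.8] [[ 0.592 -0.325  0.035]]
socket_22_mid 0.49 [445.  218.1  21.4  11.8] [[ 0.471 -0.34   0.035]]
socket_27_mid 0.71 [444.8 197.1  21.9  15.2] [[ 0.527 -0.341  0.035]]
glue_jar 0.71 [312.5 144.2  24.4  28.5] [[0.663 0.016 0.035]]
glue_jar 0.31 [314.4 195.8   8.6   6.3] [[0.521 0.007 0.035]]
paint_tin 0.72 [243.8 149.2  31.8  37.7] [[0.644 0.202 0.035]]
tape_roll 0.76 [472.5 162.2  30.8  29.9] [[ 0.624 -0.419  0.035]]
lino_block 0.92 [364.1 262.1  28.   31.9] [[ 0.351 -0.127  0.035]]
lino_block 0.59 [431.  151.1   9.7  10.6] [[ 0.652 -0.306  0.035]]
spool_green 0.47 [255.5 247.2  19.   13.5] [[0.382 0.156 0.035]]
spool_maroon 0.86 [185.2 217.9  20.3  16.7] [[0.454 0.347 0.035]]
spool_maroon 0.75 [227.6 196.6   8.3   6. ] [[0.513 0.237 0.035]]
spool_maroon 0.36 [445.9 217.4  20.1  12.5] [[ 0.473 -0.343  0.035]]
spool_maroon 0.3 [431.1 153.    8.5   8. ] [[ 0.647 -0.306  0.035]]
[[ 0.51399689  0.27372093  0.054     ]
 [ 0.52720965 -0.0421857   0.054     ]
 [ 0.52051158  0.11911531  0.054     ]]
[[ 0.67858727 -0.26133032  0.018     ]
 [ 0.6896818  -0.34265438  0.018     ]
 [ 0.43666683 -0.30461781  0.018     ]
 [ 0.44648559 -0.38616339  0.018     ]]
[[0.54  0.009 0.068]
 [0.528 0.115 0.068]
 [0.521 0.228 0.068]]
```

View pics/t1c.png

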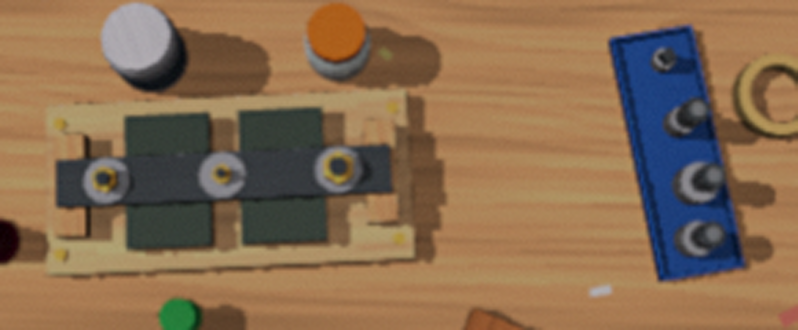

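```bash
cat >> h.py <<'E'
def ee():
    s=state(); q=s['eef_rot']; Rm=R.from_quat([q[1],q[2],q[3],q[0]]); return np.array(s['ee_pos']),Rm,s
def yaw(Rm):  # angle of tool y axis (jaw dir) in world
    m=Rm.as_matrix(); return np.arctan2(m[1,1],m[0,1])
def plan(target, dyaw=0):
    """world delta in tool units; twist about tool z"""
    p,Rm,s=ee(); d=Rm.inv().apply(np.array(target)-p)/0.05
    print("p",p.round(4),"jawyaw",yaw(Rm).round(4),"total offset",d.round(3),"j",np.round(s['joint_pos'],3),"F",s['force'].round(1),"w",round(s['gripper_width'],3),"t",s['time_s'])
    return d
E
python3 - <<'E'
from h import *
p,Rm,s=ee(); print(Rm.as_matrix().round(3))
K,d,r,t=cal("wrist"); M=cv2.Rodrigues(r)[0]; C=-M.T@t
print("cam in tool",Rm.inv().apply(C-p), "cam axes in tool\n",(M@Rm.as_matrix()).round(3))
plan([0.52,0.119,0.24])
E
```

```text
[[-0.951  0.311  0.   ]
 [ 0.311  0.951  0.   ]
 [ 0.     0.    -1.   ]]
cam in tool [ 0.07598649  0.000411   -0.13486062] cam axes in tool
 [[ 0.001  1.     0.   ]
 [-0.956  0.001 -0.294]
 [-0.294  0.     0.956]]
p [0.163  0.499  0.2393] jawyaw 1.255 total offset [-9.147 -5.008 -0.014] j [ 1.255  0.26  -0.138  1.173  0.     1.571] F [ 0.1  0.3 -0.5] w 1.001 t 0.75
```

>>> play_rows(offset=[[-0.76,-0.42,0],[-0.76,-0.42,0],[-0.76,-0.42,0],[-0.76,-0.42,0],[-0.76,-0.42,0],[-0.76,-0.42,0],[-0.76,-0.42,0],[-0.76,-0.42,0],[-0.76,-0.42,0],[-0.76,-0.42,0]], twist=[[0,0,-0.03],[0,0,-0.03],[0,0,-0.03],[0,0,-0.03],[0,0,-0.03],[0,0,-0.03],[0,0,-0.03],[0,0,-0.03],[0,0,-0.03],[0,0,-0.03]])

```text
time_s: 1.75
ee_pos: [0.4991, 0.2238, 0.2395]
eef_rot: [0.0, 0.007, 1.0, 0.0]
force: [-0.8, 0.3, 0.2]
gripper_width: 1.003
```

Run:
```python
from h import *
plan([0.50,0.119,0.21])
snap("wrist","w1")
```

```text
p [0.4991 0.2238 0.2395] jawyaw 1.5559 total offset [-0.048 -2.096  0.59 ] j [ 0.421  0.297 -0.085  1.188  0.     0.436] F [-0.8  0.3  0.2] w 1.003 t 1.75
```

View pics/w1.png

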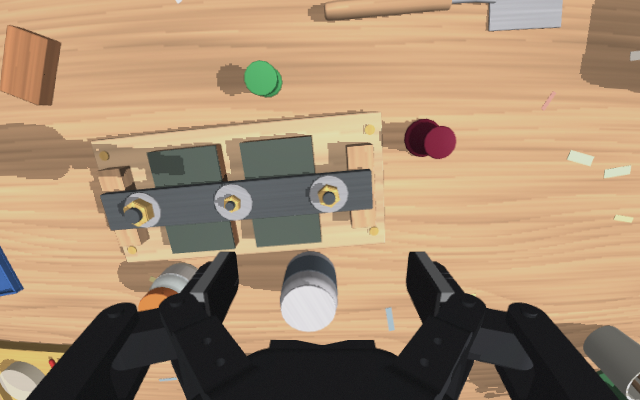

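>>> play_rows(offset=[[0,-0.42,0.2],[0,-0.42,0.2],[0,-0.42,0.2],[0,-0.42,0.2],[0,-0.42,0.2],[0,0,0]], twist=[[0,0,0],[0,0,0],[0,0,0],[0,0,0],[0,0,0],[0,0,0]])

```text
time_s: 2.4
ee_pos: [0.4947, 0.1181, 0.188]
eef_rot: [-0.002, 0.009, 1.0, -0.001]
force: [0.2, -0.2, -0.7]
gripper_width: 1.002
```

Run:
```python
from h import *
plan([0.52,0.119,0.21])
c,f=snap("wrist","w2")
cv2.imwrite("pics/w2c.png",cv2.resize(f[120:250,170:470,::-1],None,fx=2.6,fy=2.6,interpolation=cv2.INTER_CUBIC))
for n in ["seat_a"]:
    for o in silhouettes("wrist",n)[:4]:
        b=o["box"]; print(n,round(o["conf"],2),np.round(b,1),np.round(p2w(c,[b[0],b[1]],0.066),3))
```

```text
p [0.4947 0.1181 0.188 ] jawyaw 1.5521 total offset [-0.505  0.027 -0.442] j [ 2.350e-01  2.630e-01 -2.730e-01  1.039e+00 -1.000e-03  2.530e-01] F [ 0.2 -0.2 -0.7] w 1.002 t 2.4
seat_a 0.85 [440.9 214.9  25.6  30.8] [[0.514 0.231 0.066]]
seat_a 0.84 [214.9 234.9  36.9  35.1] [[0.531 0.015 0.066]]
seat_a 0.7 [327.8 222.3  23.6  16. ] [[0.519 0.124 0.066]]
```

View pics/w2c.png

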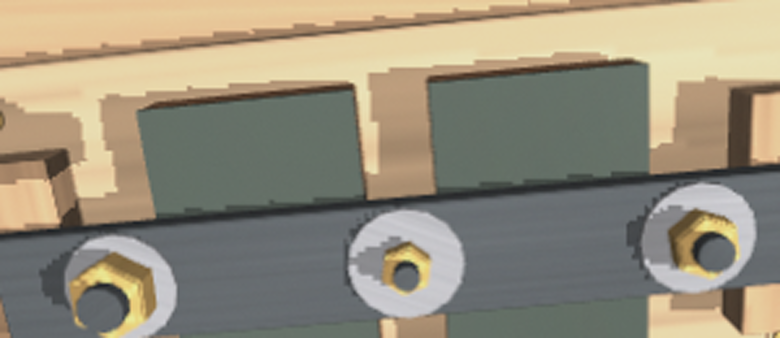

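>>> play_rows(offset=[[0.2,0,0.5],[0.2,0.1,0.5],[0,0,0],[0,0,0]], twist=[[0,0,0],[0,0,0],[0,0,0],[0,0,0]])

```text
time_s: 2.9
ee_pos: [0.4767, 0.1263, 0.1399]
eef_rot: [0.0, 0.007, 1.0, 0.0]
force: [0.4, -0.0, 0.1]
gripper_width: 0.996
```

Run:
```python
from h import *
plan([0.52,0.119,0.21])
c,f=snap("wrist","w3")
u,v=w2p(c,[0.519,0.122,0.06])[0]; print(u,v)
u,v=int(u),int(v)
cv2.imwrite("pics/w3c.png",cv2.resize(f[v-60:v+50,u-70:u+70,::-1],None,fx=5.4,fy=5.4,interpolation=cv2.INTER_CUBIC)); print(u-70,v-60)
for n in ["seat_a"]:
    for o in silhouettes("wrist",n)[:4]:
        b=o["box"]; print(n,round(o["conf"],2),np.round(b,1),np.round(p2w(c,[b[0],b[1]],0.066),3))
```

```text
p [0.4767 0.1263 0.1399] jawyaw 1.5564 total offset [-0.869 -0.133 -1.401] j [ 0.259  0.272 -0.396  0.903 -0.     0.273] F [ 0.4 -0.   0.1] w 0.996 t 2.9
316.5703080872242 260.5139860612353
246 200
seat_a 0.7 [319.1 262.2  24.5  20.7] [[0.517 0.124 0.066]]
seat_a 0.68 [450.1 253.4  29.   34.9] [[0.511 0.23  0.066]]
seat_a 0.62 [182.4 268.   36.9  23.8] [[0.522 0.012 0.066]]
```

View pics/w3c.png

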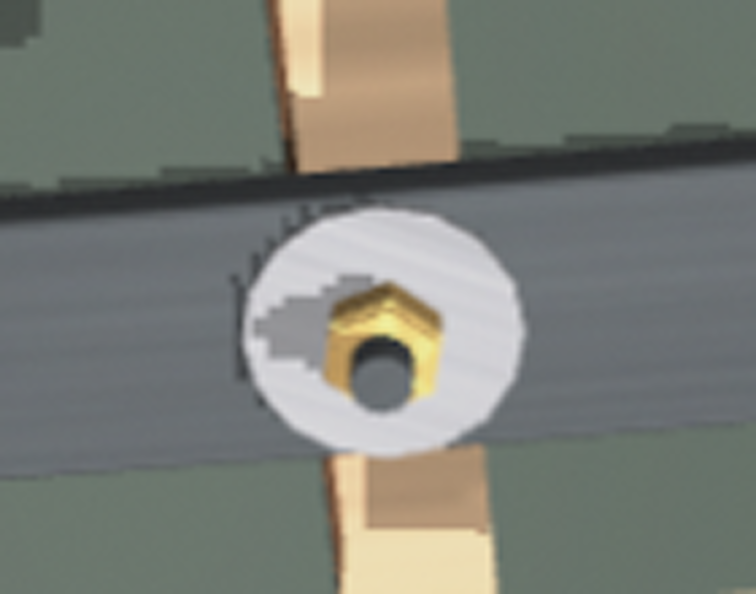

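```bash
cat >> h.py <<'E'
import pickle
def load(name): return pickle.load(open(f"pics/{name}.pkl","rb")),np.load(f"pics/{name}.npy")
def rect(c,f,cx,cy,z,half=0.035,ppm=10000):
    n=int(2*half*ppm); a=(np.arange(n)-n/2+.5)/ppm
    X,Y=np.meshgrid(cx+a,cy+a,indexing='ij')
    uv=w2p(c,np.c_[X.ravel(),Y.ravel(),np.full(n*n,z)]).astype(np.float32)
    return cv2.remap(f,uv[:,0].reshape(n,n),uv[:,1].reshape(n,n),cv2.INTER_CUBIC)
E
python3 - <<'E'
from h import *
from scipy.optimize import minimize
for nm,z0 in (("w3",.0565),("w2",.0565)):
    c,f=load(nm)
    cx,cy=.517,.122
    r=rect(c,f,cx,cy,z0,0.035)
    hsv=cv2.cvtColor(r,cv2.COLOR_RGB2HSV)
    # washer bright gray
    m=((hsv[...,2]>150)&(hsv[...,1]<40)).astype(np.uint8)
    m=cv2.morphologyEx(m,cv2.MORPH_OPEN,np.ones((9,9)))
    l,lab,st,ce=cv2.connectedComponentsWithStats(m); k=1+np.argmax(st[1:,4]); 
    cn=max(cv2.findContours((lab==k).astype(np.uint8),0,1)[0],key=cv2.contourArea)
    h=cv2.convexHull(cn); (a,b),rad=cv2.minEnclosingCircle(h)
    e=cv2.fitEllipse(h); print(nm,"circ",cx+(b-350)/1e4,cy+(a-350)/1e4,rad/1e4,"ell",cx+(e[0][1]-350)/1e4,cy+(e[0][0]-350)/1e4,np.array(e[1])/1e4)
    W=np.array([cx+(e[0][1]-350)/1e4,cy+(e[0][0]-350)/1e4])
    hs=cv2.cvtColor(f,cv2.COLOR_RGB2HSV)
    u,v=w2p(c,[W[0],W[1],.065])[0].astype(int)
    x0,y0=u-30,v-30; S=8
    sub=cv2.resize(f[y0:y0+60,x0:x0+60],None,fx=S,fy=S,interpolation=cv2.INTER_CUBIC)
    sh=cv2.cvtColor(sub,cv2.COLOR_RGB2HSV)
    brass=((sh[...,1]>110)&(sh[...,0]<35)).astype(np.uint8)
    # remove things beyond washer
    wm=np.zeros_like(brass); t=np.linspace(0,2*np.pi,60)
    P=w2p(c,np.c_[W[0]+.021*np.cos(t),W[1]+.021*np.sin(t),np.full(60,z0)])
    tr=lambda P:np.round((P-[x0,y0]+.5)*S-.5).astype(np.int32)
    cv2.fillPoly(wm,[tr(P)],1); brass&=wm
    def poly(x,y,z,rr,n,ph): 
        t=ph+np.arange(n)*2*np.pi/n; return w2p(c,np.c_[x+rr*np.cos(t),y+rr*np.sin(t),np.full(n,z)])
    def model(q):
        x,y,h,ps=q; Rr=.0085/np.cos(np.pi/6); m=np.zeros_like(brass)
        P=np.r_[poly(x,y,z0,Rr,6,ps+np.pi/6),poly(x,y,z0+h,Rr,6,ps+np.pi/6)]
        cv2.fillConvexPoly(m,cv2.convexHull(tr(P)),1)
        return m
    def stud(x,y,h,rs=.005):
        m=np.zeros_like(brass)
        P=np.r_[poly(x,y,z0+h,rs,24,0),poly(x,y,z0+h+.007,rs,24,0)]
        cv2.fillConvexPoly(m,cv2.convexHull(tr(P)),1); return m
    def cost(q):
        M=model(q); s=stud(q[0],q[1],q[2]); 
        return ((M!=brass)&(s==0)).sum()/S**2 + ((q[0]-W[0])**2+(q[1]-W[1])**2)/.001**2*3
    best=[]
    for h in (.008,.009,.010,.011,.012,.013,.014):
        for ps in np.deg2rad(np.arange(-30,30,5)):
            best.append((cost([W[0],W[1],h,ps]),h,ps))
    best.sort(); out=[]
    for b in best[:6]:
        q0=np.array([W[0],W[1],b[1],b[2]])
        o=minimize(cost,q0,method='Nelder-Mead',options=dict(initial_simplex=q0+np.r_[np.zeros((1,4)),np.diag([.001,.001,.002,.1])]))
        out.append((o.fun,o.x))
    out.sort(key=lambda t:t[0])
    for o in out[:4]: print(o[0].round(2),o[1][:3].round(4),np.rad2deg(o[1][3]).round(1))
    q=out[0][1]; cc,_=cv2.findContours(model(q),0,1)[:2]; cv2.drawContours(sub,cc,-1,(255,0,0),1); cc=cv2.findContours(stud(*q[:3]),0,1)[0];cv2.drawContours(sub,cc,-1,(0,255,0),1)
    cv2.imwrite(f"pics/{nm}fit.png",sub[:,:,::-1])
E
```

```text
w3 circ 0.5223401489257813 0.12202491455078125 0.022293186950683594 ell 0.5222080322265625 0.12193455505371094 [0.04386121 0.04403586]
47.04 [5.230e-01 1.219e-01 3.000e-04] -34.5
47.08 [0.5231 0.1219 0.    ] 27.6
47.22 [0.523  0.1219 0.0006] -33.8
47.24 [5.232e-01 1.219e-01 2.000e-04] -35.4
w2 circ 0.5223733306884766 0.12199294433593749 0.022285565185546877 ell 0.5221887725830078 0.12192276916503907 [0.04374837 0.04383716]
44.85 [0.5231 0.1218 0.0008] 24.6
45.33 [0.523  0.1218 0.0006] 27.4
45.7 [0.5231 0.1219 0.0007] 27.6
46.03 [0.523  0.122  0.0012] -32.6
```

View pics/w3fit.png

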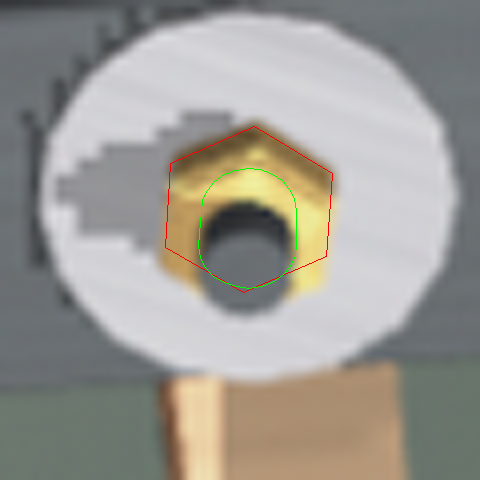

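View pics/w2fit.png

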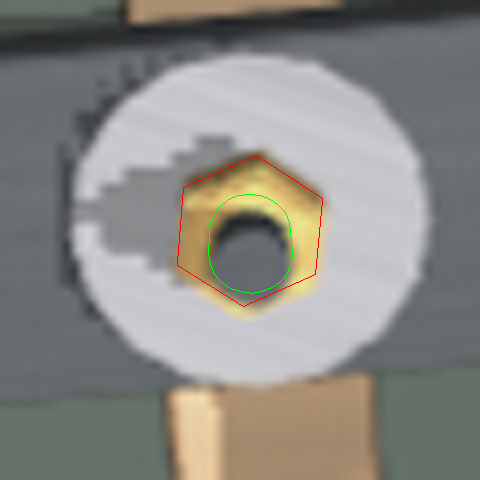

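```bash
cat > fit.py <<'E'
from h import *
from scipy.optimize import minimize
def fitnut(nm,W,af=.017,z0=.0565):
    c,f=load(nm); u,v=w2p(c,[W[0],W[1],.065])[0].astype(int)
    x0,y0=u-30,v-30; S=8
    sub=cv2.resize(f[y0:y0+60,x0:x0+60],None,fx=S,fy=S,interpolation=cv2.INTER_CUBIC)
    sh=cv2.cvtColor(sub,cv2.COLOR_RGB2HSV)
    brass=((sh[...,1]>70)&(sh[...,0]<35)).astype(np.uint8)
    wm=np.zeros_like(brass); t=np.linspace(0,2*np.pi,60)
    P=w2p(c,np.c_[W[0]+.021*np.cos(t),W[1]+.021*np.sin(t),np.full(60,z0)])
    tr=lambda P:np.round((P-[x0,y0]+.5)*S-.5).astype(np.int32)
    cv2.fillPoly(wm,[tr(P)],1); brass&=wm
    dark=((sh[...,2]<140)&(sh[...,1]<=70)).astype(np.uint8); dark=cv2.morphologyEx(dark,cv2.MORPH_OPEN,np.ones((9,9)))
    l,lab,st,ce=cv2.connectedComponentsWithStats(dark)
    q=tr(w2p(c,[W[0],W[1],z0+.018]))[0]
    d=[np.hypot(*(ce[i]-q)) if st[i,4]>400 else 1e9 for i in range(1,l)]
    dc=cv2.dilate((lab==1+int(np.argmin(d))).astype(np.uint8),np.ones((13,13)))
    def poly(x,y,z,rr,n,ph):
        t=ph+np.arange(n)*2*np.pi/n; return w2p(c,np.c_[x+rr*np.cos(t),y+rr*np.sin(t),np.full(n,z)])
    def model(q):
        x,y,h,ps=q; Rr=af/2/np.cos(np.pi/6); m=np.zeros_like(brass)
        P=np.r_[poly(x,y,z0,Rr,6,ps+np.pi/6),poly(x,y,z0+h,Rr,6,ps+np.pi/6)]
        cv2.fillConvexPoly(m,cv2.convexHull(tr(P)),1); return m
    def cost(q):
        return ((model(q)!=brass)&(dc==0)).sum()/S**2+((q[0]-W[0])**2+(q[1]-W[1])**2)/.0005**2*2+1e6*max(0,.0075-q[2],q[2]-.0145)
    best=sorted((cost([W[0],W[1],h,ps]),h,ps) for h in np.arange(.008,.0145,.001) for ps in np.deg2rad(np.arange(-30,30,3)))
    out=[]
    for b in best[:5]:
        q0=np.array([W[0],W[1],b[1],b[2]])
        o=minimize(cost,q0,method='Nelder-Mead',options=dict(initial_simplex=q0+np.r_[np.zeros((1,4)),np.diag([.0005,.0005,.001,.1])]))
        out.append((o.fun,o.x))
    out.sort(key=lambda t:t[0])
    for o in out[:3]: print(nm,o[0].round(2),o[1][:3].round(4),np.rad2deg(o[1][3]).round(1))
    q=out[0][1]
    cv2.drawContours(sub,cv2.findContours(model(q),0,1)[0],-1,(255,0,0),1); cv2.drawContours(sub,cv2.findContours(dc,0,1)[0],-1,(0,255,0),1)
    cv2.imwrite(f"pics/{nm}fit2.png",sub[:,:,::-1]); return q
E
python3 - <<'E'
from fit import *
for nm in("w2","w3"): fitnut(nm,(.5222,.1219))
a=cv2.imread("pics/w2fit2.png");b=cv2.imread("pics/w3fit2.png");cv2.imwrite("pics/fitab.png",np.hstack([a,b])[:, :, :][::1]) 
cv2.imwrite("pics/fitab.png",cv2.resize(np.hstack([a,b]),(800,400)))
E
```

```text
w2 22.35 [0.522  0.1218 0.0075] 24.2
w2 22.4 [0.5222 0.1218 0.0075] 25.8
w2 22.97 [0.5221 0.1219 0.0075] 22.5
w3 24.89 [0.5225 0.1218 0.0076] 22.9
w3 25.13 [0.5224 0.1218 0.0075] 25.3
w3 25.46 [0.5223 0.1218 0.0075] -37.2
```

View pics/fitab.png

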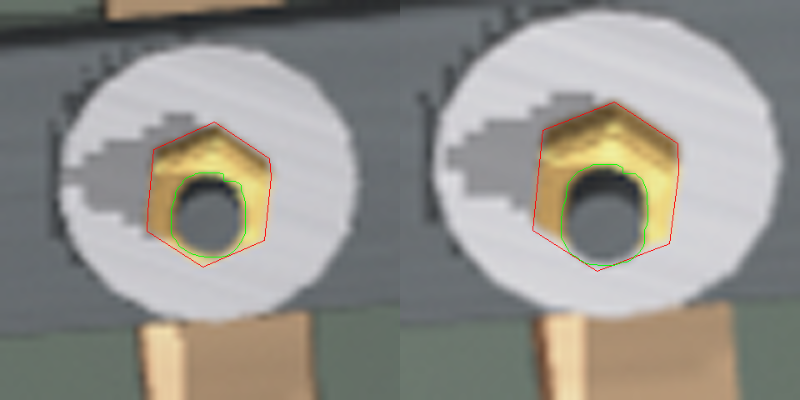

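```bash
sed -i 's/cv2.convexHull(tr(P)),1); return m/cv2.convexHull(tr(P)),1); return m/; s/,poly(x,y,z0+h,Rr,6,ps+np.pi\/6)\]/,poly(x,y,z0+h-.0015,Rr,6,ps+np.pi\/6),poly(x,y,z0+h,af*.47,24,0)]/' fit.py
python3 - <<'E'
from fit import *
for af in (.0155,.016,.0165,.017):
  print(af)
  for nm in("w2","w3"): fitnut(nm,(.5222,.1219),af)
  if af==.016:
    a=cv2.imread("pics/w2fit2.png");b=cv2.imread("pics/w3fit2.png")
cv2.imwrite("pics/fitab2.png",cv2.resize(np.hstack([a,b]),(800,400)))
E
```

```text
0.0155
w2 14.76 [0.5218 0.1218 0.0103] 20.9
w2 14.79 [0.5218 0.1217 0.0106] 21.7
w2 14.85 [0.5218 0.1218 0.0103] 20.8
w3 18.25 [0.5218 0.1219 0.0094] 21.4
w3 18.36 [0.5218 0.1219 0.0096] 21.4
w3 18.73 [0.5219 0.1219 0.0096] 16.9
0.016
w2 8.43 [0.522  0.1218 0.0091] 21.9
w2 8.43 [0.5221 0.1218 0.0091] 21.4
w2 8.65 [0.522  0.1217 0.0093] 21.6
w3 9.43 [0.5221 0.1219 0.0085] 21.8
w3 9.75 [0.5221 0.1219 0.0087] 21.7
w3 10.41 [0.522  0.1218 0.0085] 20.9
0.0165
w2 5.01 [0.5222 0.1217 0.0081] 22.2
w2 5.01 [0.5222 0.1217 0.0081] 22.2
w2 5.03 [0.5222 0.1217 0.0081] 22.3
w3 5.42 [0.5223 0.1218 0.0076] 21.4
w3 5.49 [0.5223 0.1219 0.0076] 21.4
w3 5.56 [0.5223 0.1218 0.0076] 21.4
0.017
w2 10.61 [0.5223 0.1218 0.0076] 23.8
w2 10.99 [0.5223 0.1218 0.0076] 24.1
w2 11.78 [0.5223 0.1217 0.0076] 23.4
w3 12.99 [0.5225 0.1218 0.0075] 23.0
w3 13.44 [0.5225 0.1219 0.0076] 23.7
w3 13.7 [0.5225 0.1219 0.0077] -37.9
```

View pics/fitab2.png

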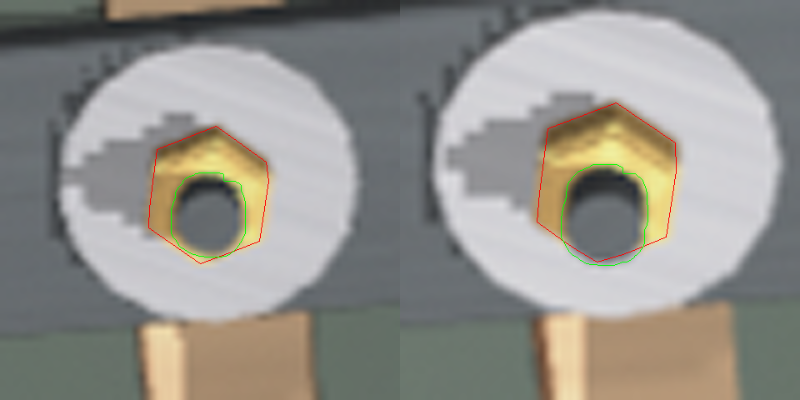

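>>> play_rows(offset=[[-0.08,-0.9,-0.16],[-0.08,-0.9,-0.16],[-0.08,-0.9,-0.16],[-0.08,-0.9,-0.16],[-0.08,-0.9,-0.16],[-0.08,-0.9,-0.16],[-0.08,-0.9,-0.16],[-0.08,-0.9,-0.16],[-0.08,-0.9,-0.16],[-0.08,-0.9,-0.16]], twist=[[0,0,-0.02],[0,0,-0.02],[0,0,-0.02],[0,0,-0.02],[0,0,-0.02],[0,0,-0.02],[0,0,-0.02],[0,0,-0.02],[0,0,-0.02],[0,0,-0.02]])

```text
time_s: 4.0
ee_pos: [0.5506, -0.3224, 0.2216]
eef_rot: [0.002, -0.092, 0.996, -0.001]
force: [1.9, 0.0, -0.1]
gripper_width: 0.999
```

Run:
```python
from h import *
plan([0.59,-0.325,0.21])
c,f=snap("wrist","w4")
for n in ["socket_17_mid","socket_22_mid","socket_27_mid"]:
    for o in silhouettes("wrist",n)[:4]:
        b=o["box"]; print(n,round(o["conf"],2),np.round(b,1),np.round(p2w(c,[b[0],b[1]],0.039),3))
```

```text
p [ 0.5506 -0.3224  0.2216] jawyaw 1.7552 total offset [-0.765 -0.196  0.234] j [-0.53   0.461  0.122  1.228  0.    -0.714] F [ 1.9  0.  -0.1] w 0.999 t 4.0
socket_17_mid 0.63 [312.5 217.4  19.7  42.3] [[ 0.595 -0.325  0.039]]
socket_17_mid 0.27 [612.  223.2  33.5  30.8] [[0.535 0.042 0.039]]
socket_22_mid 0.75 [320.8 108.   34.3  33.2] [[ 0.474 -0.338  0.039]]
socket_27_mid 0.65 [310.9 157.6  31.8  40.5] [[ 0.527 -0.339  0.039]]
```

View pics/w4.png

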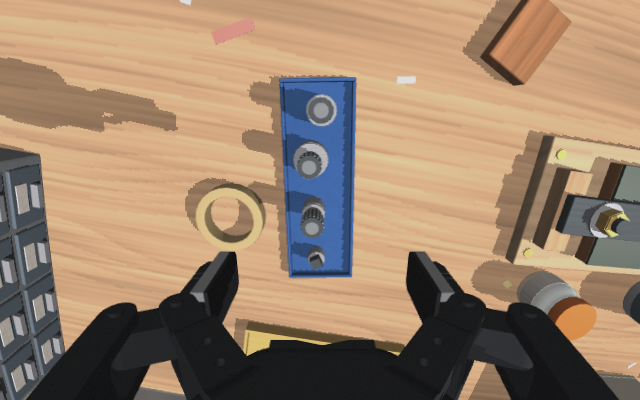

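>>> play_rows(offset=[[0,0,0.7],[0,0,0.7],[0,0,0]], twist=[[0,0,0],[0,0,0],[0,0,0]])

```text
time_s: 4.5
ee_pos: [0.546, -0.3163, 0.145]
eef_rot: [-0.004, -0.093, 0.996, 0.003]
force: [-0.6, 1.1, -0.5]
gripper_width: 1.001
```

Run:
```python
from h import *
plan([0.593,-0.325,0.21])
c,f=snap("wrist","w5")
for n in ["socket_17_mid"]:
    for o in silhouettes("wrist",n)[:1]:
        b=o["box"]; print(n,round(o["conf"],2),np.round(b,1),np.round(p2w(c,[b[0],b[1]],0.039),3))
u,v=w2p(c,[0.593,-.325,0.05])[0].astype(int)
print(u-60,v-60)
cv2.imwrite("pics/w5c.png",cv2.resize(f[v-50:v+70,u-60:u+60,::-1],None,fx=5,fy=5,interpolation=cv2.INTER_CUBIC))
```

```text
p [ 0.546  -0.3163  0.145 ] jawyaw 1.7563 total offset [-0.882 -0.335 -1.309] j [-0.525  0.496 -0.022  1.062  0.    -0.711] F [-0.6  1.1 -0.5] w 1.001 t 4.5
socket_17_mid 0.89 [298.6 252.6  34.3  64.4] [[ 0.596 -0.327  0.039]]
240 195
```

View pics/w5c.png

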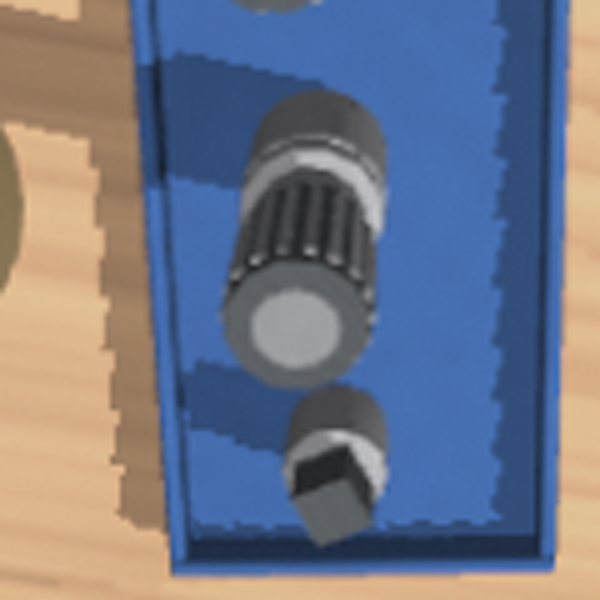

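Run:
```python
from h import *
c,f=load("w5")
X=p2w(c,[[299.2,269.4]],.074)[0]; print("top disc ctr",X)
r=rect(c,f,X[0],X[1],.074,.025)
# try refine: gray disc vs. surroundings ; draw circle 12mm
n=r.shape[0]; o=r.copy(); cv2.circle(o,(n//2,n//2),120,(255,0,0),1); cv2.imwrite("pics/w5r.png",o[:,:,::-1])
# overlay projection in image: model circles
x,y=X[:2]; S=5; u,v=240,205
sub=cv2.resize(f[v:v+120,u:u+120],None,fx=S,fy=S,interpolation=cv2.INTER_CUBIC)
t=np.linspace(0,2*np.pi,80)
for z,rad in((.074,.012),(.044,.0105),(.034,.0137),(.004,.0137)):
    P=w2p(c,np.c_[x+rad*np.cos(t),y+rad*np.sin(t),np.full(80,z)]); cv2.polylines(sub,[np.round((P-[u,v]+.5)*S-.5).astype(np.int32)],True,(255,0,0),1)
cv2.imwrite("pics/w5o.png",sub[:,:,::-1])
plan([x,y,.1])
```

```text
top disc ctr [ 0.59311404 -0.32453682  0.074     ]
p [ 0.5491 -0.3183  0.1498] jawyaw 1.7562 total offset [-0.844 -0.286  0.994] j [-0.525  0.493 -0.014  1.064  0.    -0.711] F [ 0.9 -0.5  1. ] w 0.996 t 4.6
```

View pics/w5o.png

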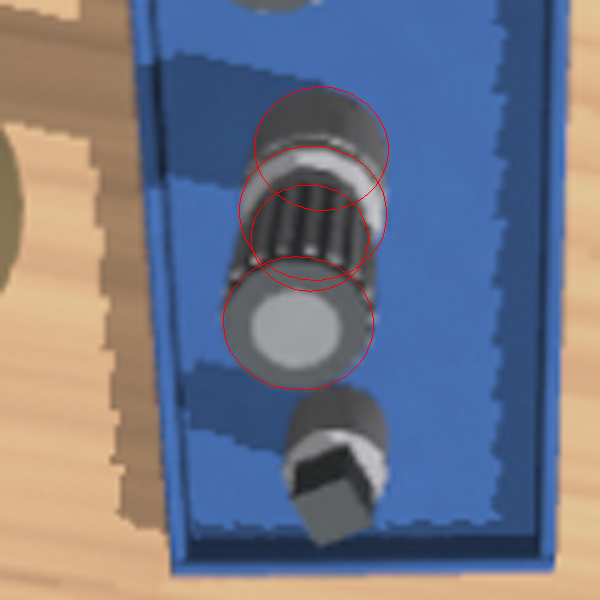

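View pics/w5r.png

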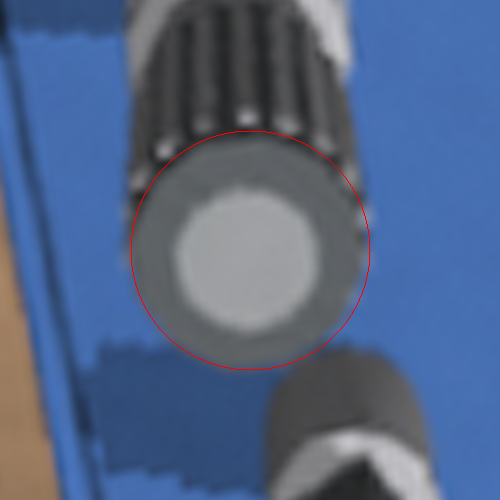

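>>> play_rows(offset=[[-0.43,-0.1,0],[-0.43,-0.1,0],[0,0,0],[0,0,0],[0,0,0]], twist=[[0,0,0],[0,0,0],[0,0,0],[0,0,0],[0,0,0]])

```text
time_s: 5.1
ee_pos: [0.5933, -0.3214, 0.1506]
eef_rot: [0.0, -0.092, 0.996, -0.0]
force: [0.1, 0.2, -0.6]
gripper_width: 1.001
```

Run:
```python
from h import *
for i in range(3): plan([0.5931,-0.3247,.052]); grab_frame("wrist")
```

```text
p [ 0.5933 -0.3214  0.1506] jawyaw 1.7551 total offset [ 0.017 -0.062  1.973] j [-0.496  0.56   0.105  1.115 -0.    -0.681] F [ 0.1  0.2 -0.6] w 1.001 t 5.1
p [ 0.593  -0.3215  0.1504] jawyaw 1.7548 total offset [ 0.01  -0.063  1.967] j [-0.497  0.56   0.104  1.115 -0.    -0.681] F [-0.3  0.3  0.5] w 1.002 t 5.15
p [ 0.5929 -0.3215  0.1501] jawyaw 1.7547 total offset [ 0.008 -0.063  1.962] j [-0.497  0.56   0.104  1.115 -0.    -0.681] F [-0.3 -0.2 -1. ] w 0.997 t 5.2
```

>>> play_rows(offset=[[0,-0.06,0.5],[0,0,0.5],[0,0,0.5],[0,0,0.3],[0,0,0.16],[0,0,0],[0,0,0],[0,0,0]], twist=[[0,0,0],[0,0,0],[0,0,0],[0,0,0],[0,0,0],[0,0,0],[0,0,0],[0,0,0]])

```text
time_s: 6.05
ee_pos: [0.5949, -0.325, 0.0527]
eef_rot: [0.001, -0.092, 0.996, -0.001]
force: [-0.2, -0.1, 0.3]
gripper_width: 1.0
```

>>> play_rows(offset=[[0,0,0],[0,0,0],[0,0,0],[0,0,0],[0,0,0],[0,0,0],[0,0,0],[0,0,0],[0,0,0],[0,0,0]], twist=[[0,0,0],[0,0,0],[0,0,0],[0,0,0],[0,0,0],[0,0,0],[0,0,0],[0,0,0],[0,0,0],[0,0,0]], fingers=-1)

```text
time_s: 7.05
ee_pos: [0.5941, -0.3244, 0.0516]
eef_rot: [0.0, -0.092, 0.996, 0.0]
force: [-1.1, 0.6, 5.2]
gripper_width: 0.262
```

Run:
```python
from h import *
plan([0.5931,-0.3247,.052]); snap("wrist","w6")
```

```text
p [ 0.5941 -0.3244  0.0516] jawyaw 1.7551 total offset [ 0.022 -0.002 -0.009] j [-0.5    0.634 -0.031  0.906  0.    -0.684] F [-1.1  0.6  5.2] w 0.262 t 7.05
```

View pics/w6.png

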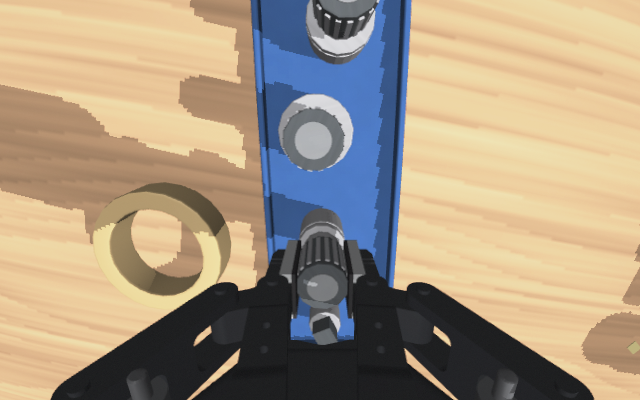

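>>> play_rows(offset=[[0,0,-0.2],[0,0,-0.5],[0,0,-0.6],[0,0,-0.6],[0,0,-0.4],[0,0,-0.2],[0,0,0],[0,0,0],[0,0,0]], twist=[[0,0,0],[0,0,0],[0,0,0],[0,0,0],[0,0,0],[0,0,0],[0,0,0],[0,0,0],[0,0,0]])

```text
time_s: 8.0
ee_pos: [0.593, -0.324, 0.1743]
eef_rot: [-0.001, -0.092, 0.996, 0.001]
force: [-0.1, 1.1, -1.4]
gripper_width: 0.265
```

Run:
```python
from h import *
plan([0.5222,0.1219,.175]); c,f=snap("wrist","w7")
cv2.imwrite("pics/w7c.png",cv2.resize(f[180:330,240:400,::-1],None,fx=4,fy=4,interpolation=cv2.INTER_CUBIC))
```

```text
p [ 0.593  -0.324   0.1743] jawyaw 1.7549 total offset [-2.400e-01  9.027e+00  5.000e-03] j [-0.5    0.553  0.156  1.178 -0.    -0.684] F [-0.1  1.1 -1.4] w 0.265 t 8.0
```

View pics/w7c.png

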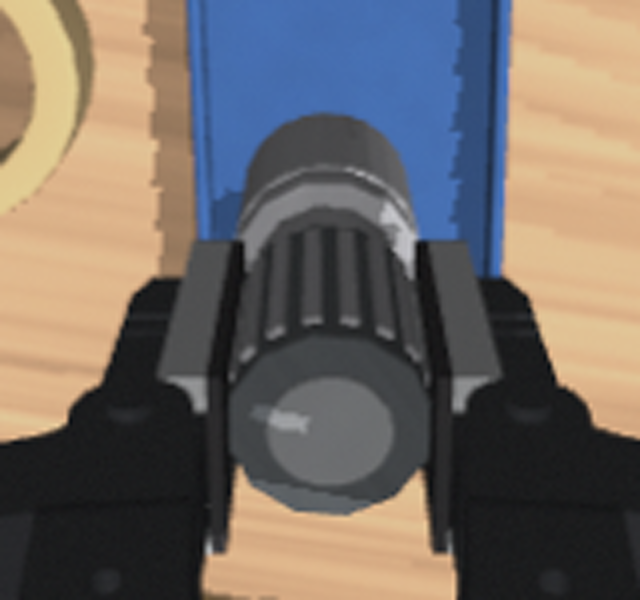

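```bash
cat >> h.py <<'E'
def overlay(nm,ox,oy,m,out,box=(180,330,240,400),S=4,pose=None):
    c,f=load(nm); p,Rm=pose
    v0,v1,u0,u1=box; sub=cv2.resize(f[v0:v1,u0:u1],None,fx=S,fy=S,interpolation=cv2.INTER_CUBIC)
    t=np.linspace(0,2*np.pi,80)
    for z,rad in((.07,.012),(.04,.012),(.03,.0137),(0,.0137)):
        Q=np.c_[ox+rad*np.cos(t),oy+rad*np.sin(t),np.full(80,m-z)]
        P=w2p(c,p+Rm.apply(Q)); cv2.polylines(sub,[np.round((P-[u0,v0]+.5)*S-.5).astype(np.int32)],True,(255,0,0),1)
    cv2.imwrite(out,sub[:,:,::-1])
E
python3 - <<'E'
from h import *
p,Rm,_=ee(); overlay("w7",0,0,.0476,"pics/w7o.png",pose=(p,Rm))
E
```

```text
(no output)
```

View pics/w7o.png

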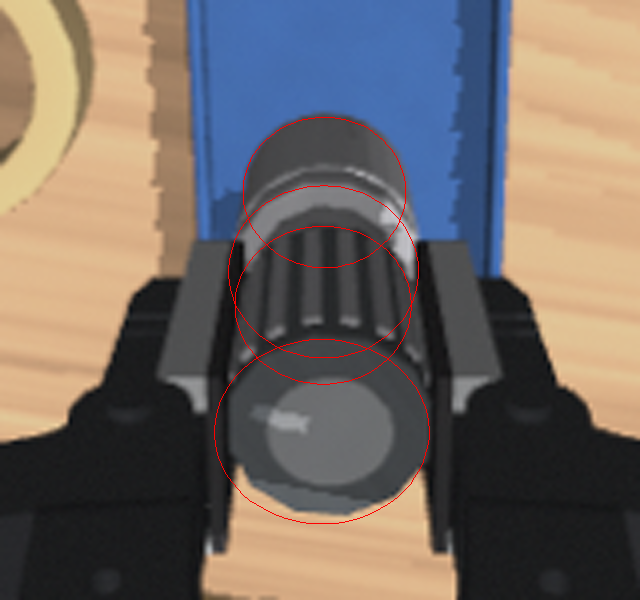

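>>> play_rows(offset=[[0,0.3,0],[0,0.6,0],[-0.03,0.7,0],[-0.03,0.7,0],[-0.03,0.7,0],[-0.03,0.7,0],[-0.03,0.7,0],[-0.03,0.7,0],[-0.03,0.7,0],[-0.03,0.7,0]], twist=[[0,0,0],[0,0,0],[0,0,0],[0,0,0],[0,0,0],[0,0,0],[0,0,0],[0,0,0],[0,0,0],[0,0,0]])

```text
time_s: 9.05
ee_pos: [0.5448, -0.0006, 0.1759]
eef_rot: [-0.001, -0.092, 0.996, 0.0]
force: [2.0, 0.1, -1.9]
gripper_width: 0.264
```

>>> play_rows(offset=[[0,0.7,0],[0,0.7,0],[0,0.6,0],[0,0.4,0],[0,0.13,0],[0,0,0],[0,0,0],[0,0,0],[0,0,0]], twist=[[0,0,0],[0,0,0],[0,0,0],[0,0,0],[0,0,0],[0,0,0],[0,0,0],[0,0,0],[0,0,0]])

```text
time_s: 9.95
ee_pos: [0.5233, 0.1206, 0.1762]
eef_rot: [-0.0, -0.091, 0.996, -0.0]
force: [-0.2, -0.2, -1.2]
gripper_width: 0.263
```

Run:
```python
from h import *
plan([0.5222,0.1219,.12]);p,Rm,_=ee(); c,f=snap("wrist","w8"); plan([0.5222,0.1219,.12])
overlay("w8",0,0,.0476,"pics/w8o.png",pose=(p,Rm))
```

```text
p [0.5233 0.1206 0.1762] jawyaw 1.7534 total offset [0.017 0.03  1.125] j [ 0.227  0.315 -0.23   1.027 -0.     0.044] F [-0.2 -0.2 -1.2] w 0.263 t 9.95
p [0.5233 0.1207 0.1763] jawyaw 1.7535 total offset [0.017 0.028 1.126] j [ 0.227  0.315 -0.229  1.027 -0.     0.044] F [-0.1  0.2 -2.1] w 0.264 t 10.0
```

View pics/w8o.png

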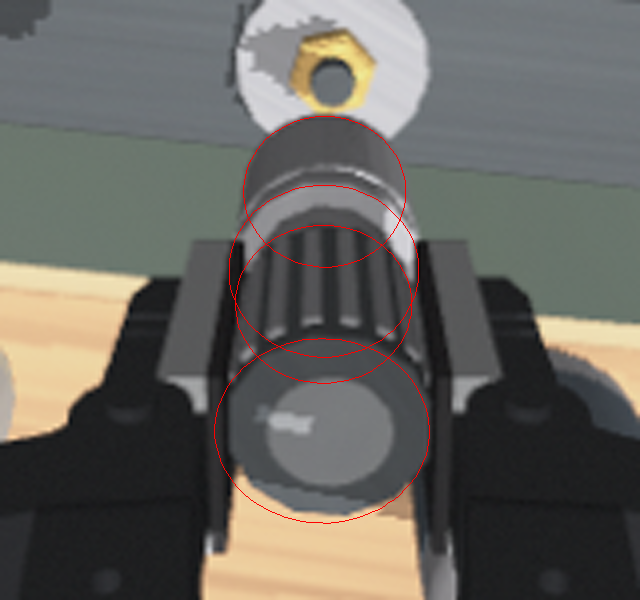

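View pics/w8.png

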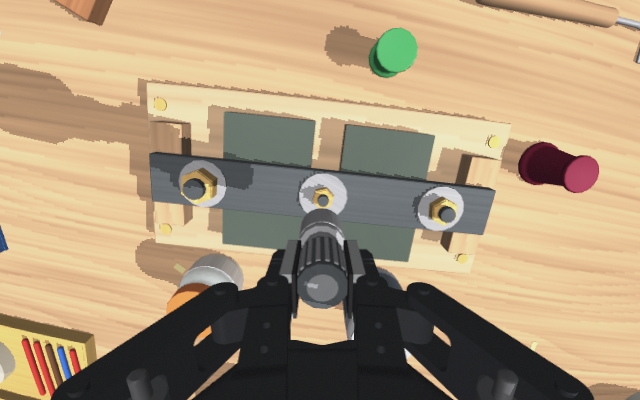

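Run:
```python
from h import *
c,f=load("w8")
r=rect(c,f,.5222,.1219,.0565,.03); hsv=cv2.cvtColor(r,cv2.COLOR_RGB2HSV)
m=((hsv[...,2]>150)&(hsv[...,1]<40)).astype(np.uint8); m=cv2.morphologyEx(m,cv2.MORPH_OPEN,np.ones((9,9)))
l,lab,st,ce=cv2.connectedComponentsWithStats(m);k=1+np.argmax(st[1:,4]); h=cv2.convexHull(max(cv2.findContours((lab==k).astype(np.uint8),0,1)[0],key=cv2.contourArea))
o=r.copy(); cv2.circle(o,(300,300),220,(255,0,0),1); cv2.imwrite("pics/w8r.png",o[:,:,::-1])
plan([0.522,0.122,.12])
from fit import fitnut
fitnut("w8",(.5222,.1219),.0165)
```

```text
p [0.5233 0.1207 0.1763] jawyaw 1.7535 total offset [0.021 0.03  1.126] j [ 0.227  0.315 -0.229  1.027 -0.     0.044] F [-0.1  0.2 -2.1] w 0.264 t 10.0
w8 5.77 [0.5222 0.1218 0.0083] 22.4
w8 5.91 [0.5222 0.1218 0.0085] 22.2
w8 5.91 [0.5222 0.1218 0.0086] 22.2
```

View pics/w8r.png

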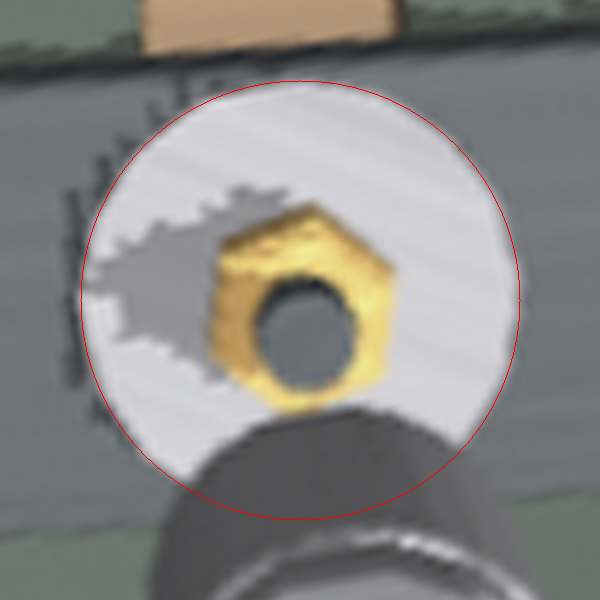

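>>> play_rows(offset=[[0.02,0.025,0.3],[0,0,0.4],[0,0,0.3],[0,0,0.17],[0,0,0],[0,0,0],[0,0,0],[0,0,0]], twist=[[0,0,0],[0,0,0],[0,0,0],[0,0,0],[0,0,0],[0,0,0],[0,0,0],[0,0,0]])

```text
time_s: 10.8
ee_pos: [0.5227, 0.1228, 0.1187]
eef_rot: [0.001, -0.092, 0.996, 0.0]
force: [-1.0, -1.3, -2.6]
gripper_width: 0.259
```

Run:
```python
from h import *
plan([0.522,0.1218,.1126])
```

```text
p [0.5227 0.1228 0.1187] jawyaw 1.755 total offset [ 0.017 -0.017  0.121] j [ 0.231  0.359 -0.327  0.884  0.     0.047] F [-1.  -1.3 -2.6] w 0.259 t 10.8
```

>>> play_rows(offset=[[0.01,-0.015,0.05],[0,0,0.05],[0,0,0.04],[0,0,0],[0,0,0]], twist=[[0,0,0],[0,0,0],[0,0,0],[0,0,0],[0,0,0]])

```text
time_s: 11.3
ee_pos: [0.5214, 0.1218, 0.1107]
eef_rot: [-0.0, -0.092, 0.996, -0.0]
force: [0.4, 0.1, -2.1]
gripper_width: 0.261
```

Run:
```python
from h import *
plan([0.522,0.1218,.1126])
```

```text
p [0.5214 0.1218 0.1107] jawyaw 1.7551 total offset [-0.011 -0.002 -0.039] j [ 0.229  0.365 -0.34   0.866  0.     0.045] F [ 0.4  0.1 -2.1] w 0.261 t 11.3
```

>>> play_rows(offset=[[-0.01,0,0.02],[0,0,0.02],[0,0,0],[0,0,0]], twist=[[0,0,0],[0,0,0],[0,0,0],[0,0,0]])

```text
time_s: 11.7
ee_pos: [0.522, 0.1219, 0.1088]
eef_rot: [-0.0, -0.092, 0.996, -0.0]
force: [0.1, -0.2, -0.9]
gripper_width: 0.263
```

Run:
```python
from h import *
plan([0.522,0.1218,.1041]); print(ee()[2]['torque'])
```

```text
p [0.522  0.1219 0.1088] jawyaw 1.755 total offset [ 0.001 -0.001  0.093] j [ 0.229  0.368 -0.342  0.861 -0.     0.045] F [ 0.1 -0.2 -0.9] w 0.263 t 11.7
[ 0.03081395 -0.0308211   0.02773333]
```

>>> play_rows(offset=[[0,0,0.02],[0,0,0.02],[0,0,0],[0,0,0]], twist=[[0,0,0],[0,0,0],[0,0,0],[0,0,0]])

```text
time_s: 12.1
ee_pos: [0.5221, 0.1218, 0.1068]
eef_rot: [-0.0, -0.092, 0.996, -0.0]
force: [-0.0, 0.0, -1.5]
gripper_width: 0.261
```

Run:
```python
from h import *
plan([0.522,0.1218,.1041]); print(ee()[2]['torque'])
```

```text
p [0.5221 0.1218 0.1068] jawyaw 1.7549 total offset [ 0.001 -0.     0.053] j [ 0.229  0.37  -0.345  0.856 -0.     0.045] F [-0.   0.  -1.5] w 0.261 t 12.1
[ 0.0407776  -0.05968628 -0.02622842]
```

>>> play_rows(offset=[[0,0,0.02],[0,0,0.02],[0,0,0.01],[0,0,0],[0,0,0]], twist=[[0,0,0],[0,0,0],[0,0,0],[0,0,0],[0,0,0]])

```text
time_s: 12.6
ee_pos: [0.522, 0.1219, 0.1043]
eef_rot: [-0.0, -0.092, 0.996, -0.0]
force: [-0.0, -0.7, -0.8]
gripper_width: 0.261
```

Run:
```python
from h import *
plan([0.522,0.1218,.1041]); print(ee()[2]['torque']); c,f=snap("wrist","w9")
p,Rm,_=ee(); overlay("w9",0,0,.0476,"pics/w9o.png",pose=(p,Rm))
snap("scene","s9")
```

```text
p [0.522  0.1219 0.1043] jawyaw 1.755 total offset [ 0.001 -0.001  0.004] j [ 0.229  0.372 -0.348  0.85  -0.     0.045] F [-0.  -0.7 -0.8] w 0.261 t 12.6
[-0.03260284 -0.04576708 -0.014563  ]
```

View pics/w9o.png

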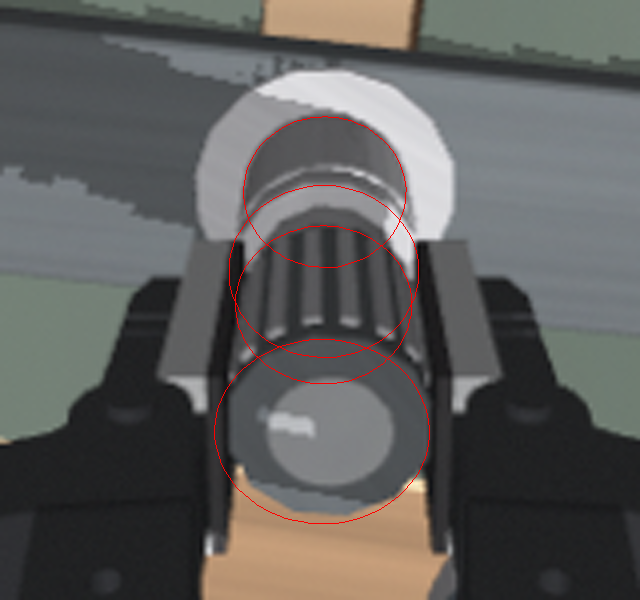

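>>> play_rows(offset=[[0,0,0.01],[0,0,0.01],[0,0,0],[0,0,0]], twist=[[0,0,0],[0,0,0],[0,0,0],[0,0,0]])

```text
time_s: 13.1
ee_pos: [0.5223, 0.1219, 0.104]
eef_rot: [0.0, -0.092, 0.996, 0.0]
force: [-0.7, -0.8, 5.7]
gripper_width: 0.264
```

Run:
```python
from h import *
for i in range(3): plan([0.522,0.1218,.1041]); print(ee()[2]['torque']); grab_frame("wrist")
```

```text
p [0.5223 0.1219 0.104 ] jawyaw 1.755 total offset [ 0.006 -0.001 -0.003] j [ 0.229  0.372 -0.349  0.849 -0.     0.045] F [-0.7 -0.8  5.7] w 0.264 t 13.1
[-0.10684674  0.35351574 -0.01014052]
p [0.5223 0.1219 0.104 ] jawyaw 1.755 total offset [ 0.006 -0.002 -0.003] j [ 0.229  0.372 -0.349  0.849  0.     0.045] F [-2.5 -0.8  5.8] w 0.26 t 13.15
[-0.09181764  0.36318265 -0.02646159]
p [0.5223 0.1219 0.104 ] jawyaw 1.755 total offset [ 0.006 -0.001 -0.003] j [ 0.229  0.372 -0.349  0.849  0.     0.045] F [-1.6 -0.7  5.2] w 0.263 t 13.2
[-0.09221333  0.39403465  0.03865664]
```

>>> play_rows(offset=[[0,0,0],[0,0,0],[0,0,0],[0,0,0],[0,0,0],[0,0,0],[0,0,0],[0,0,0],[0,0,0],[0,0,0]], twist=[[0,0,0.05],[0,0,0.05],[0,0,0.05],[0,0,0.05],[0,0,0.05],[0,0,0.05],[0,0,0.05],[0,0,0.05],[0,0,0],[0,0,0]])

```text
time_s: 14.25
ee_pos: [0.5229, 0.1217, 0.104]
eef_rot: [0.001, 0.107, 0.994, -0.0]
force: [-0.1, -0.8, 5.6]
gripper_width: 0.26
```

Run:
```python
from h import *
for i in range(2): plan([0.522,0.1218,.1041]); print(ee()[2]['torque'],ee()[2]['effort'].round(2)); grab_frame("wrist")
```

```text
p [0.5229 0.1217 0.104 ] jawyaw 1.3559 total offset [ 0.018 -0.002 -0.002] j [ 0.229  0.372 -0.349  0.848 -0.001  0.444] F [-0.1 -0.8  5.6] w 0.26 t 14.25
[-0.32518217  0.07076504 -0.0106089 ] [ 7.000e-01 -4.072e+01  2.078e+01 -3.200e-01  4.200e-01  1.000e-02]
p [0.5229 0.1217 0.104 ] jawyaw 1.356 total offset [ 0.019 -0.002 -0.002] j [ 0.229  0.372 -0.349  0.848 -0.001  0.444] F [-0.6 -2.1  5.9] w 0.26 t 14.3
[-0.26373649  0.09260643 -0.01666624] [ 7.000e-01 -4.071e+01  2.078e+01 -3.200e-01  4.200e-01  1.000e-02]
```

>>> play_rows(offset=[[0,0,0],[0,0,0],[0,0,0],[0,0,0],[0,0,0],[0,0,0],[0,0,0]], twist=[[0,0,0.05],[0,0,0.05],[0,0,0.05],[0,0,0.05],[0,0,0.05],[0,0,0],[0,0,0]])

```text
time_s: 15.05
ee_pos: [0.523, 0.1217, 0.104]
eef_rot: [0.001, 0.23, 0.973, 0.0]
force: [-0.4, -1.6, 5.3]
gripper_width: 0.259
```

Run:
```python
from h import *
for i in range(2): plan([0.522,0.1218,.1041]); print(ee()[2]['torque'],ee()[2]['effort'].round(2)); snap("wrist",f"w1{i}")
```

```text
p [0.523  0.1217 0.104 ] jawyaw 1.106 total offset [ 0.018 -0.007 -0.002] j [ 0.229  0.372 -0.349  0.848 -0.001  0.694] F [-0.4 -1.6  5.3] w 0.259 t 15.05
[-0.39187164  0.04874384  0.04105386] [ 7.600e-01 -4.076e+01  2.074e+01 -2.700e-01  4.700e-01  2.000e-02]
p [0.523  0.1217 0.104 ] jawyaw 1.1059 total offset [ 0.019 -0.006 -0.002] j [ 0.229  0.372 -0.349  0.848 -0.001  0.694] F [ 0.3 -1.3  6.2] w 0.265 t 15.1
[-0.35991901  0.05410556 -0.04463644] [ 7.600e-01 -4.076e+01  2.074e+01 -2.700e-01  4.700e-01  2.000e-02]
```

View pics/w10.png

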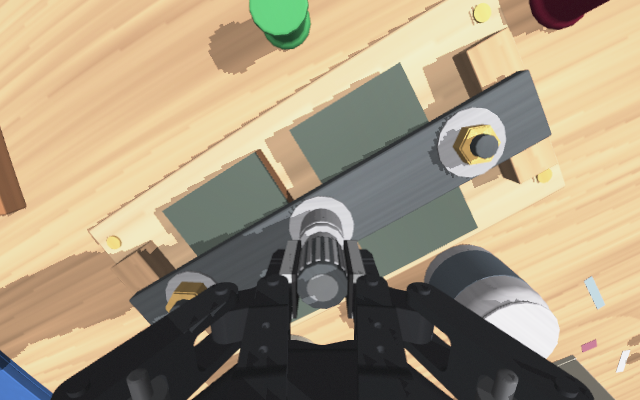

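>>> play_rows(offset=[[0,0,0],[0,0,0],[0,0,0],[0,0,0],[0,0,0],[0,0,0]], twist=[[0,0,0.05],[0,0,0.05],[0,0,0.05],[0,0,0.05],[0,0,0],[0,0,0]])

```text
time_s: 15.75
ee_pos: [0.523, 0.1216, 0.104]
eef_rot: [0.001, 0.326, 0.945, 0.0]
force: [-0.3, -2.2, 5.1]
gripper_width: 0.264
```

Run:
```python
from h import *
for i in range(1): plan([0.522,0.1218,.1041]); print(ee()[2]['torque'],ee()[2]['effort'].round(3))
```

```text
p [0.523  0.1216 0.104 ] jawyaw 0.9059 total offset [ 0.018 -0.01  -0.002] j [ 0.229  0.372 -0.349  0.848 -0.001  0.894] F [-0.3 -2.2  5.1] w 0.264 t 15.75
[-0.32681134  0.0062877   0.04462811] [ 8.3400e-01 -4.0796e+01  2.0723e+01 -2.3300e-01  5.1700e-01  2.1000e-02]
```

>>> play_rows(offset=[[0,0,0],[0,0,0],[0,0,0],[0,0,0],[0,0,0]], twist=[[0,0,0.04],[0,0,0.04],[0,0,0.04],[0,0,0],[0,0,0]])

```text
time_s: 16.25
ee_pos: [0.5231, 0.1216, 0.104]
eef_rot: [0.001, 0.382, 0.924, 0.0]
force: [-0.3, -1.9, 5.1]
gripper_width: 0.263
```

Run:
```python
from h import *
for i in range(1): plan([0.522,0.1218,.1041]); print(ee()[2]['torque'],ee()[2]['effort'].round(3))
```

```text
p [0.5231 0.1216 0.104 ] jawyaw 0.7859 total offset [ 0.018 -0.012 -0.002] j [ 2.290e-01  3.720e-01 -3.490e-01  8.480e-01 -1.000e-03  1.014e+00] F [-0.3 -1.9  5.1] w 0.263 t 16.25
[-0.38238245 -0.06013675  0.02900628] [ 8.4800e-01 -4.0815e+01  2.0720e+01 -2.1600e-01  5.3900e-01  3.1000e-02]
```

>>> play_rows(offset=[[0,0,0],[0,0,0],[0,0,0],[0,0,0],[0,0,0]], twist=[[0,0,0.03],[0,0,0.03],[0,0,0.03],[0,0,0],[0,0,0]])

```text
time_s: 16.75
ee_pos: [0.5231, 0.1216, 0.104]
eef_rot: [0.001, 0.424, 0.906, 0.0]
force: [-0.2, -2.4, 5.8]
gripper_width: 0.261
```

Run:
```python
from h import *
for i in range(2): plan([0.522,0.1218,.1041]); print(ee()[2]['torque'],ee()[2]['effort'].round(3)); snap("wrist","w12")
c,f=load("w12"); c,g=load("w9")
cv2.imwrite("pics/cmp.png",cv2.resize(np.hstack([g[200:330,260:380],f[200:330,260:380]]),None,fx=3.3,fy=3.3,interpolation=cv2.INTER_CUBIC)[:,:,::-1])
```

```text
p [0.5231 0.1216 0.104 ] jawyaw 0.6961 total offset [ 0.017 -0.014 -0.003] j [ 2.290e-01  3.720e-01 -3.490e-01  8.480e-01 -1.000e-03  1.104e+00] F [-0.2 -2.4  5.8] w 0.261 t 16.75
[-0.40403163  0.00297446  0.1035114 ] [  0.858 -40.832  20.708  -0.197   0.567   0.062]
p [0.5231 0.1216 0.104 ] jawyaw 0.696 total offset [ 0.017 -0.014 -0.002] j [ 2.290e-01  3.720e-01 -3.490e-01  8.480e-01 -1.000e-03  1.104e+00] F [ 0.2 -2.8  6.1] w 0.262 t 16.8
[-0.412838    0.04423859  0.04514539] [  0.856 -40.833  20.709  -0.197   0.567   0.059]
```

View pics/cmp.png

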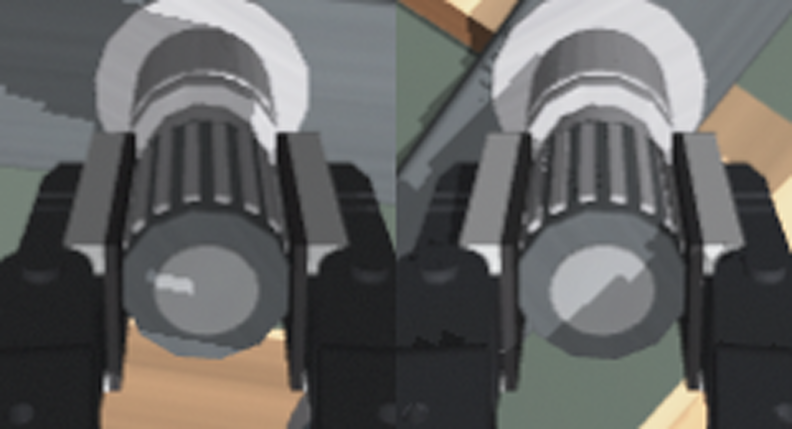

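>>> play_rows(offset=[[0,0,0],[0,0,0],[0,0,0],[0,0,0]], twist=[[0,0,0.02],[0,0,0.02],[0,0,0],[0,0,0]])

```text
time_s: 17.25
ee_pos: [0.5231, 0.1216, 0.104]
eef_rot: [0.001, 0.442, 0.897, 0.0]
force: [0.5, -1.8, 5.1]
gripper_width: 0.262
```

Run:
```python
from h import *
for i in range(2): plan([0.522,0.1218,.1041]); print(ee()[2]['torque'],ee()[2]['effort'].round(3)); snap("wrist","w13")
```

```text
p [0.5231 0.1216 0.104 ] jawyaw 0.6561 total offset [ 0.017 -0.014 -0.002] j [ 2.290e-01  3.720e-01 -3.490e-01  8.480e-01 -1.000e-03  1.144e+00] F [ 0.5 -1.8  5.1] w 0.262 t 17.25
[-0.43292283 -0.02119269  0.11088256] [  0.839 -40.843  20.701  -0.186   0.589   0.109]
p [0.5231 0.1216 0.104 ] jawyaw 0.6561 total offset [ 0.017 -0.015 -0.002] j [ 2.290e-01  3.720e-01 -3.490e-01  8.480e-01 -1.000e-03  1.144e+00] F [-0.  -2.3  5.8] w 0.263 t 17.3
[-0.40796309 -0.04093837  0.13923335] [  0.842 -40.843  20.701  -0.186   0.588   0.107]
```

>>> play_rows(offset=[[0,0,0],[0,0,0],[0,0,0],[0,0,0],[0,0,0]], twist=[[0,0,0.02],[0,0,0.02],[0,0,0.02],[0,0,0],[0,0,0]])

```text
time_s: 17.85
ee_pos: [0.5231, 0.1216, 0.104]
eef_rot: [0.001, 0.468, 0.884, 0.0]
force: [-0.1, -0.3, 5.1]
gripper_width: 0.262
```

Run:
```python
from h import *
for i in range(2): plan([0.522,0.1218,.1041]); print(ee()[2]['torque'],ee()[2]['effort'].round(3)); snap("wrist","w14")
p,Rm,_=ee(); print(Rm.as_matrix()[:,2])
overlay("w14",0,0,.0476,"pics/w14o.png",pose=(p,Rm))
```

```text
p [0.5231 0.1216 0.104 ] jawyaw 0.596 total offset [ 0.016 -0.015 -0.002] j [ 2.290e-01  3.720e-01 -3.490e-01  8.480e-01 -1.000e-03  1.204e+00] F [-0.1 -0.3  5.1] w 0.262 t 17.85
[-0.4057185  -0.01277156  0.05021886] [  0.882 -40.837  20.704  -0.19    0.588   0.062]
p [0.5231 0.1216 0.104 ] jawyaw 0.596 total offset [ 0.016 -0.015 -0.002] j [ 2.290e-01  3.720e-01 -3.490e-01  8.480e-01 -1.000e-03  1.204e+00] F [-0.  -1.9  5. ] w 0.261 t 17.9
[-0.43261373 -0.06930048  0.07579785] [  0.884 -40.837  20.704  -0.189   0.588   0.06 ]
[ 2.25768103e-03 -7.23993293e-04 -9.99997189e-01]
```

View pics/w14o.png

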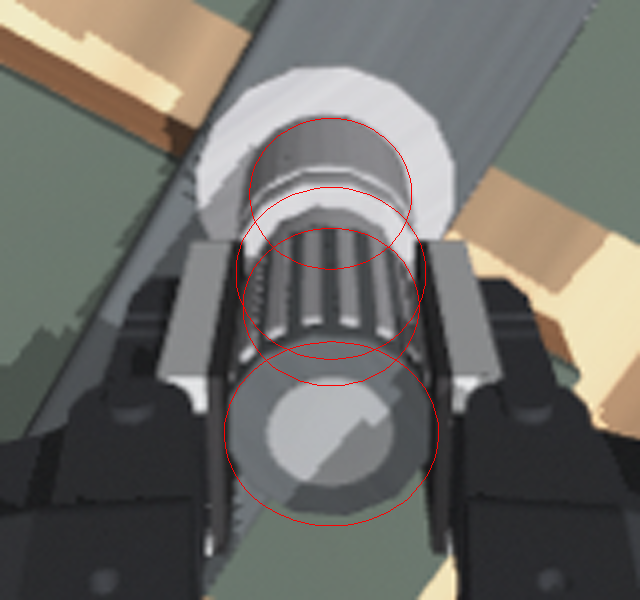

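>>> play_rows(offset=[[0,0,0],[0,0,0],[0,0,0]], twist=[[0,0,0.02],[0,0,0.02],[0,0,0.02]])

```text
time_s: 18.25
ee_pos: [0.5231, 0.1216, 0.104]
eef_rot: [0.001, 0.495, 0.869, 0.0]
force: [-0.5, -2.0, 4.9]
gripper_width: 0.261
```

Run:
```python
from h import *
for i in range(3): plan([0.522,0.1218,.1041]); print(ee()[2]['torque'],ee()[2]['effort'].round(3)); snap("wrist","w15")
```

```text
p [0.5231 0.1216 0.104 ] jawyaw 0.5354 total offset [ 0.015 -0.016 -0.003] j [ 2.290e-01  3.720e-01 -3.490e-01  8.480e-01 -1.000e-03  1.264e+00] F [-0.5 -2.   4.9] w 0.261 t 18.25
[-0.42024824 -0.05971602  0.15844031] [ 8.3400e-01 -4.0840e+01  2.0698e+01 -1.8300e-01  6.1700e-01 -1.9000e-02]
p [0.5231 0.1216 0.104 ] jawyaw 0.5348 total offset [ 0.015 -0.017 -0.002] j [ 2.290e-01  3.720e-01 -3.490e-01  8.480e-01 -1.000e-03  1.265e+00] F [ 0.1 -1.4  5.2] w 0.26 t 18.3
[-0.43736659 -0.00837968  0.13249377] [  0.884 -40.841  20.7    -0.184   0.616   0.162]
p [0.5231 0.1215 0.104 ] jawyaw 0.5358 total offset [ 0.016 -0.017 -0.002] j [ 2.290e-01  3.720e-01 -3.490e-01  8.480e-01 -1.000e-03  1.264e+00] F [ 0.4 -2.9  5.6] w 0.263 t 18.35
[-0.45353012 -0.01450912  0.05839579] [  0.894 -40.841  20.7    -0.182   0.612   0.157]
```

>>> play_rows(offset=[[0,0,0],[0,0,0],[0,0,0],[0,0,0]], twist=[[0,0,0.02],[0,0,0.02],[0,0,0],[0,0,0]])

```text
time_s: 18.8
ee_pos: [0.5231, 0.1215, 0.104]
eef_rot: [0.001, 0.512, 0.859, 0.0]
force: [-0.4, -2.2, 5.2]
gripper_width: 0.262
```

Run:
```python
from h import *
for i in range(2): plan([0.522,0.1218,.1041]); print(ee()[2]['torque'],ee()[2]['effort'].round(3)); snap("wrist","w16")
ims=[cv2.resize(load(n)[1][215:320,275:370],None,fx=4.2,fy=4.2,interpolation=cv2.INTER_CUBIC) for n in("w9","w16")]
cv2.imwrite("pics/cmp2.png",np.hstack(ims)[:,:,::-1])
```

```text
p [0.5231 0.1215 0.104 ] jawyaw 0.496 total offset [ 0.015 -0.017 -0.003] j [ 2.290e-01  3.720e-01 -3.490e-01  8.480e-01 -1.000e-03  1.304e+00] F [-0.4 -2.2  5.2] w 0.262 t 18.8
[-0.4756599  -0.06578696  0.06952935] [  0.909 -40.848  20.696  -0.176   0.609   0.063]
p [0.5231 0.1216 0.104 ] jawyaw 0.496 total offset [ 0.015 -0.017 -0.003] j [ 2.290e-01  3.720e-01 -3.490e-01  8.480e-01 -1.000e-03  1.304e+00] F [-0.6 -2.3  4.1] w 0.262 t 18.85
[-0.37893707 -0.01726557  0.0820761 ] [  0.908 -40.848  20.696  -0.176   0.609   0.061]
```

View pics/cmp2.png

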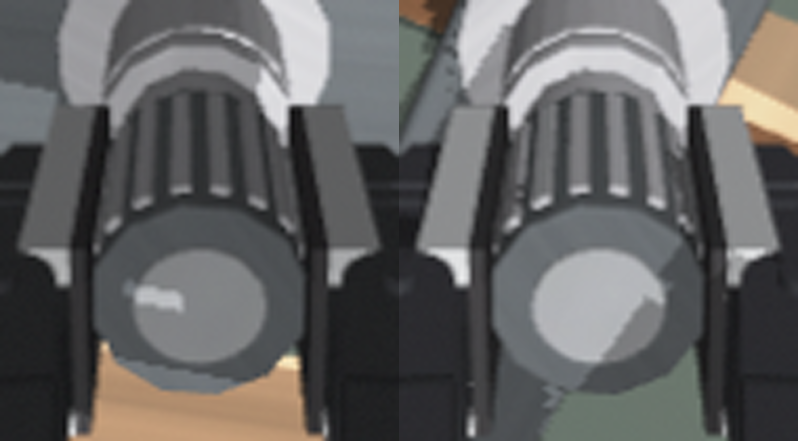

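>>> play_rows(offset=[[0,0,0],[0,0,0],[0,0,0],[0,0,0]], twist=[[0,0,0.02],[0,0,0.02],[0,0,0.02],[0,0,0]])

```text
time_s: 19.3
ee_pos: [0.5231, 0.1215, 0.104]
eef_rot: [0.001, 0.538, 0.843, 0.0]
force: [0.5, -2.1, 4.9]
gripper_width: 0.262
```

Run:
```python
from h import *
for i in range(2): plan([0.522,0.1218,.1041]); print(ee()[2]['torque'],ee()[2]['effort'].round(3)); snap("wrist","w17")
ims=[cv2.resize(load(n)[1][215:290,280:365],None,fx=3.1,fy=4.2,interpolation=cv2.INTER_CUBIC) for n in("w9","w10","w17")]
cv2.imwrite("pics/cmp3.png",np.hstack(ims)[:,:,::-1])
```

```text
p [0.5231 0.1215 0.104 ] jawyaw 0.4357 total offset [ 0.015 -0.018 -0.002] j [ 2.290e-01  3.720e-01 -3.490e-01  8.480e-01 -1.000e-03  1.364e+00] F [ 0.5 -2.1  4.9] w 0.262 t 19.3
[-0.44706522 -0.00897942  0.00772088] [  0.962 -40.854  20.691  -0.169   0.633   0.117]
p [0.5231 0.1215 0.104 ] jawyaw 0.4359 total offset [ 0.014 -0.018 -0.002] j [ 2.290e-01  3.720e-01 -3.490e-01  8.480e-01 -1.000e-03  1.364e+00] F [-0.5 -1.4  5.5] w 0.261 t 19.35
[-0.48777906 -0.04274222  0.09764468] [  0.962 -40.855  20.691  -0.168   0.632   0.061]
```

View pics/cmp3.png

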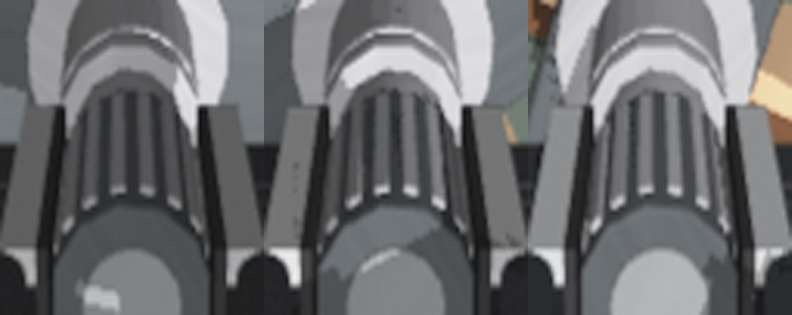

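>>> play_rows(offset=[[0,0,0],[0,0,0],[0,0,0],[0,0,0],[0,0,0]], twist=[[0,0,0.03],[0,0,0.03],[0,0,0.03],[0,0,0.03],[0,0,0]])

```text
time_s: 19.9
ee_pos: [0.5232, 0.1215, 0.104]
eef_rot: [0.001, 0.587, 0.809, 0.0]
force: [0.2, -1.3, 4.5]
gripper_width: 0.261
```

Run:
```python
from h import *
for i in range(3): plan([0.522,0.1218,.1041]); print(ee()[2]['torque'],ee()[2]['effort'].round(3)); snap("wrist","w18")
```

```text
p [0.5232 0.1215 0.104 ] jawyaw 0.3153 total offset [ 0.013 -0.02  -0.002] j [ 2.290e-01  3.720e-01 -3.490e-01  8.480e-01 -1.000e-03  1.484e+00] F [ 0.2 -1.3  4.5] w 0.261 t 19.9
[-0.47230459 -0.02027897  0.02218616] [  1.028 -40.865  20.685  -0.157   0.657   0.117]
p [0.5232 0.1215 0.104 ] jawyaw 0.3158 total offset [ 0.013 -0.02  -0.002] j [ 2.290e-01  3.720e-01 -3.490e-01  8.480e-01 -1.000e-03  1.484e+00] F [-0.2 -1.5  4.9] w 0.262 t 19.95
[-0.45218768 -0.07048101 -0.01933865] [ 1.0290e+00 -4.0866e+01  2.0685e+01 -1.5700e-01  6.5600e-01  3.1000e-02]
p [0.5231 0.1215 0.104 ] jawyaw 0.3158 total offset [ 0.013 -0.02  -0.003] j [ 2.290e-01  3.720e-01 -3.490e-01  8.480e-01 -1.000e-03  1.484e+00] F [ 0.5 -2.6  4.5] w 0.259 t 20.0
[-0.46701183 -0.06371484  0.00199183] [ 1.0280e+00 -4.0867e+01  2.0685e+01 -1.5600e-01  6.5600e-01  1.1000e-02]
```

Run:
```python
from h import *
ims=[cv2.resize(load(n)[1][215:320,280:365],None,fx=3.1,fy=4.2,interpolation=cv2.INTER_CUBIC) for n in("w9","w17","w18")]
cv2.imwrite("pics/cmp4.png",np.hstack(ims)[:,:,::-1])
```

```text
(no output)
```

View pics/cmp4.png

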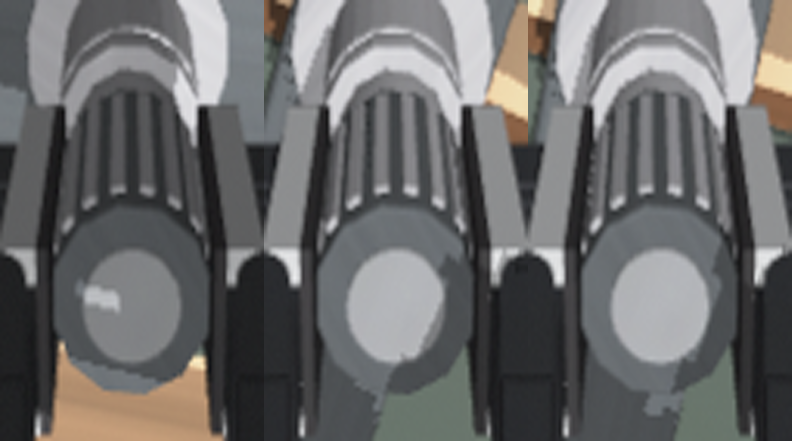

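>>> play_rows(offset=[[0,0,0],[0,0,0],[0,0,0],[0,0,0],[0,0,0]], twist=[[0,0,0.03],[0,0,0.03],[0,0,0.03],[0,0,0],[0,0,0]])

```text
time_s: 20.55
ee_pos: [0.5232, 0.1216, 0.104]
eef_rot: [0.001, 0.623, 0.782, 0.0]
force: [0.8, -1.0, 4.1]
gripper_width: 0.262
```

Run:
```python
from h import *
T=[]
for i in range(4): s=ee()[2]; T.append(s['torque']); print(s['effort'].round(3)[-1],end=' '); snap("wrist","w19")
plan([0.522,0.1218,.1041]); print(np.mean(T,0))
ims=[cv2.resize(load(n)[1][215:320,280:365],None,fx=3.1,fy=4.2,interpolation=cv2.INTER_CUBIC) for n in("w9","w17","w19")]
cv2.imwrite("pics/cmp5.png",np.hstack(ims)[:,:,::-1])
```

```text
0.007 0.003 0.003 0.003 p [0.5232 0.1216 0.104 ] jawyaw 0.2257 total offset [ 0.01  -0.022 -0.002] j [ 2.290e-01  3.720e-01 -3.490e-01  8.470e-01 -1.000e-03  1.574e+00] F [ 0.6 -2.5  5.1] w 0.265 t 20.75
[-0.42552456 -0.08410216 -0.00842622]
```

View pics/cmp5.png

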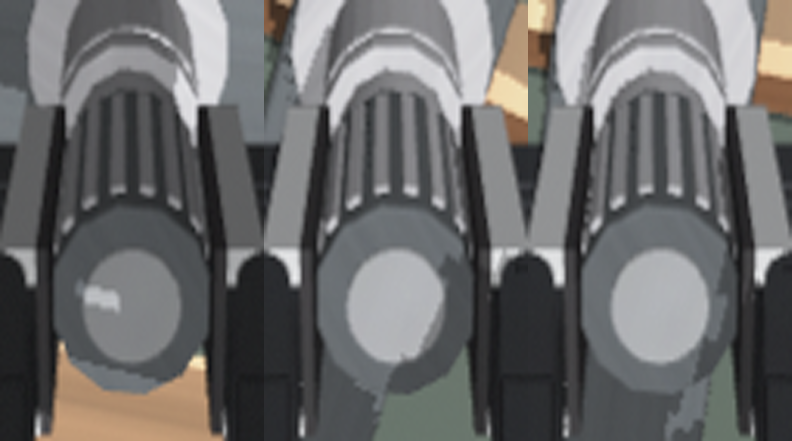

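>>> play_rows(offset=[[0,0,-0.1],[0,0,-0.3],[0,0,-0.4],[0,0,-0.4],[0,0,-0.24],[0,0,0],[0,0,0],[0,0,0]], twist=[[0,0,0],[0,0,0],[0,0,0],[0,0,0],[0,0,0],[0,0,0],[0,0,0],[0,0,0]])

```text
time_s: 21.55
ee_pos: [0.5211, 0.1217, 0.1741]
eef_rot: [-0.001, 0.623, 0.782, -0.001]
force: [-0.0, -0.6, -2.3]
gripper_width: 0.261
```

Run:
```python
from h import *
from fit import fitnut
plan([0.5222,0.1219,.12]);p,Rm,_=ee(); c,f=snap("wrist","w20")
overlay("w20",0,0,.0476,"pics/w20o.png",pose=(p,Rm),box=(160,330,240,400))
for af in(.016,.0165,.017): fitnut("w20",(.5222,.1219),af)
```

```text
p [0.5211 0.1217 0.1741] jawyaw 0.2251 total offset [-1.000e-03  2.400e-02  1.081e+00] j [ 0.229  0.315 -0.236  1.023  0.     1.575] F [-0.  -0.6 -2.3] w 0.261 t 21.55
w20 4.38 [0.522  0.1219 0.0108] -17.5
w20 4.8 [0.5221 0.1219 0.0107] -17.3
w20 4.82 [0.5221 0.1219 0.0103] -17.2
w20 4.58 [0.5221 0.1217 0.0088] -17.1
w20 4.72 [0.5221 0.1217 0.009 ] -17.0
w20 5.13 [0.522  0.1217 0.0093] -17.0
w20 9.2 [0.5221 0.1214 0.0078] -17.8
w20 9.86 [0.522  0.1214 0.0078] -18.6
w20 10.12 [0.5221 0.1214 0.0081] -16.3
```

View pics/w20o.png

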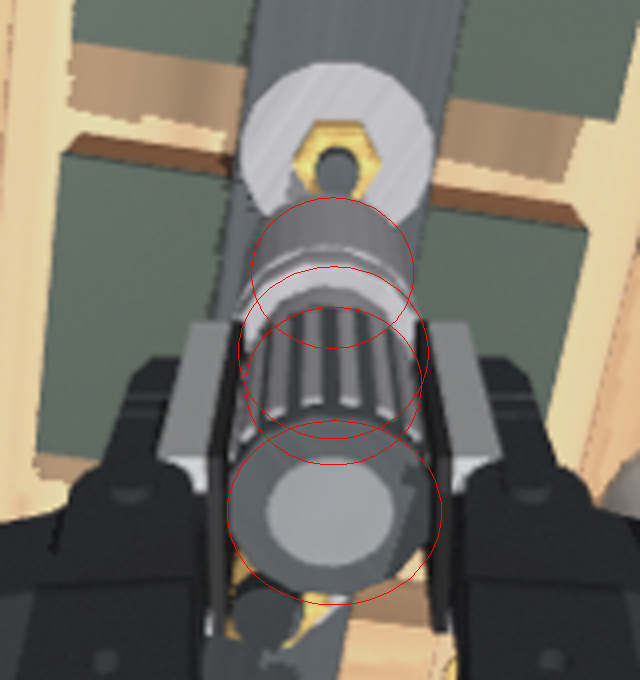

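View pics/w20fit2.png

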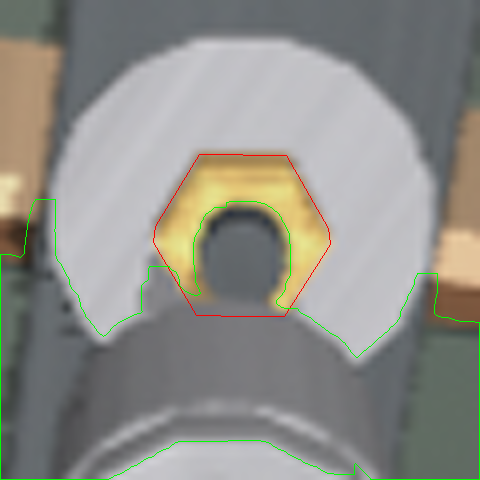

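Run:
```python
from h import *
from scipy.signal import correlate
# tool frame: cam constant; use fixed camera pose in tool frame from current
p,Rm,_=ee(); K,d,r,t=cal("wrist"); M=cv2.Rodrigues(r)[0]
A=M@Rm.as_matrix(); b=M@p+t   # tool->cam
rv=cv2.Rodrigues(A)[0]
an=np.deg2rad(np.arange(-60,60,1.)); prof={}
for n in ("w7","w8","w9","w10","w12","w13","w14","w15","w16","w17","w18","w19","w20"):
    f=cv2.cvtColor(load(n)[1],cv2.COLOR_RGB2GRAY).astype(np.float32); acc=0
    for z in np.arange(.050,.060,.001):
        Q=np.c_[.0008+.012*np.cos(an),.0006+.012*np.sin(an),np.full(len(an),.0476-z)]
        P=cv2.projectPoints(Q.reshape(-1,1,3),rv,b,K,d)[0].reshape(-1,2).astype(np.float32)
        acc=acc+cv2.remap(f,P[:,0].reshape(1,-1),P[:,1].reshape(1,-1),cv2.INTER_LINEAR)[0]
    prof[n]=acc/10
x=np.rad2deg(an)
for n,v in prof.items():
    w=v-np.convolve(np.pad(v,10,mode='edge'),np.ones(21)/21,'valid'); 
    s=slice(15,105); w=w[s]*np.hanning(90); best=max((abs((w*np.exp(-2j*np.pi*x[s]/T)).sum()),T) for T in np.arange(12,32,.5))
    T=18.; ph=np.angle((w*np.exp(-2j*np.pi*x[s]/T)).sum()); print(n,"best period",best[1],"phase(20deg) ->shift deg",round(ph/2/np.pi*T,2))
cv2.imwrite("pics/prof.png",cv2.resize(np.vstack([np.repeat(v[None],8,0) for v in prof.values()]),None,fx=6,fy=5))
```

```text
w7 best period 20.0 phase(20deg) ->shift deg -4.02
w8 best period 20.0 phase(20deg) ->shift deg -4.01
w9 best period 20.0 phase(20deg) ->shift deg -4.01
w10 best period 20.5 phase(20deg) ->shift deg -4.38
w12 best period 20.5 phase(20deg) ->shift deg -4.17
w13 best period 20.5 phase(20deg) ->shift deg -4.22
w14 best period 20.5 phase(20deg) ->shift deg -4.22
w15 best period 20.5 phase(20deg) ->shift deg -4.17
w16 best period 20.5 phase(20deg) ->shift deg -4.21
w17 best period 20.5 phase(20deg) ->shift deg -4.19
w18 best period 20.5 phase(20deg) ->shift deg -4.24
w19 best period 20.5 phase(20deg) ->shift deg -4.2
w20 best period 20.5 phase(20deg) ->shift deg -4.37[ WARN:0@2.530] global loadsave.cpp:1063 imwrite_ Unsupported depth image for selected encoder is fallbacked to CV_8U.
```

View pics/prof.png

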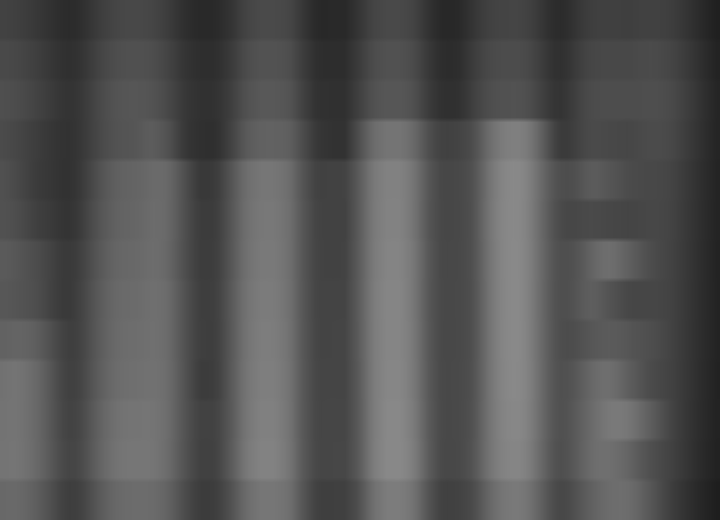

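>>> play_rows(offset=[[0,0.02,0.3],[0,0,0.4],[0,0,0.3],[0,0,0.1],[0,0,0],[0,0,0],[0,0,0]], twist=[[0,0,0],[0,0,0],[0,0,0],[0,0,0],[0,0,0],[0,0,0],[0,0,0]])

```text
time_s: 22.3
ee_pos: [0.5238, 0.1222, 0.1211]
eef_rot: [0.001, 0.623, 0.782, 0.001]
force: [-0.4, -0.2, -1.6]
gripper_width: 0.263
```

Run:
```python
from h import *
plan([0.5222,0.1218,.104]); grab_frame("wrist"); plan([0.5222,0.1218,.104])
```

```text
p [0.5238 0.1222 0.1211] jawyaw 0.2249 total offset [-0.001 -0.034  0.342] j [ 0.229  0.358 -0.321  0.891  0.     1.575] F [-0.4 -0.2 -1.6] w 0.263 t 22.3
p [0.5238 0.1223 0.1211] jawyaw 0.225 total offset [-0.002 -0.033  0.343] j [ 0.229  0.358 -0.321  0.891  0.     1.575] F [-0.2  0.2 -2.4] w 0.262 t 22.35
```

>>> play_rows(offset=[[0,-0.033,0.06],[0,0,0.06],[0,0,0.06],[0,0,0.06],[0,0,0],[0,0,0],[0,0,0]], twist=[[0,0,0],[0,0,0],[0,0,0],[0,0,0],[0,0,0],[0,0,0],[0,0,0]])

```text
time_s: 23.05
ee_pos: [0.5222, 0.1217, 0.1085]
eef_rot: [0.001, 0.623, 0.782, 0.0]
force: [2.8, -0.8, -2.1]
gripper_width: 0.264
```

Run:
```python
from h import *
plan([0.5222,0.1218,.104]); print(ee()[2]['torque'])
```

```text
p [0.5222 0.1217 0.1085] jawyaw 0.2249 total offset [0.001 0.001 0.09 ] j [ 0.229  0.367 -0.343  0.859 -0.     1.575] F [ 2.8 -0.8 -2.1] w 0.264 t 23.05
[-0.19576405 -0.5933923  -0.0100767 ]
```

>>> play_rows(offset=[[0,0.015,0.03],[0,0,0.03],[0,0,0.03],[0,0,0],[0,0,0]], twist=[[0,0,0],[0,0,0],[0,0,0],[0,0,0],[0,0,0]])

```text
time_s: 23.55
ee_pos: [0.5228, 0.1217, 0.1041]
eef_rot: [0.001, 0.623, 0.782, 0.0]
force: [2.5, -2.2, 2.5]
gripper_width: 0.261
```

Run:
```python
from h import *
plan([0.5222,0.1218,.104]); print(ee()[2]['torque'])
```

```text
p [0.5228 0.1217 0.1041] jawyaw 0.2247 total offset [ 0.005 -0.011  0.001] j [ 2.290e-01  3.720e-01 -3.480e-01  8.490e-01 -1.000e-03  1.575e+00] F [ 2.5 -2.2  2.5] w 0.261 t 23.55
[-0.61303705 -0.7627182   0.04754033]
```

>>> play_rows(offset=[[-0.01,0.012,0.004],[0,0,0],[0,0,0]], twist=[[0,0,0],[0,0,0],[0,0,0]])

```text
time_s: 23.85
ee_pos: [0.5229, 0.1216, 0.104]
eef_rot: [0.0, 0.623, 0.782, 0.0]
force: [1.2, -1.3, 5.8]
gripper_width: 0.263
```

```bash
cat > q.py <<'E'
from h import *
import sys
F=[];T=[];e=[]
for i in range(4): s=ee()[2]; F.append(s['force']);T.append(s['torque']); e.append(s['effort'][-1]); snap("wrist",sys.argv[1])
plan([0.5222,0.1218,.104]); print("F",np.mean(F,0).round(2),"T",np.mean(T,0).round(3),"e6",np.round(e,3))
E
python3 q.py w21
```

```text
p [0.5229 0.1216 0.104 ] jawyaw 0.225 total offset [ 0.007 -0.013 -0.   ] j [ 0.228  0.373 -0.347  0.85   0.     1.574] F [ 1.1 -1.7  5.6] w 0.265 t 24.05
F [ 1.38 -1.82  5.54] T [-0.521 -0.306 -0.008] e6 [-0.012 -0.012 -0.012 -0.012]
```

Now turn clockwise a little at a time and watch the moment.

>>> play_rows(offset=[[-0.01,0.005,0],[0,0,0],[0,0,0],[0,0,0],[0,0,0]], twist=[[0,0,0.03],[0,0,0.03],[0,0,0],[0,0,0],[0,0,0]])

```text
time_s: 24.55
ee_pos: [0.5231, 0.1216, 0.104]
eef_rot: [-0.0, 0.646, 0.763, 0.0]
force: [0.2, -0.1, 5.7]
gripper_width: 0.263
```

```bash
python3 q.py w22
```

```text
p [0.5231 0.1216 0.104 ] jawyaw 0.1653 total offset [ 0.007 -0.017 -0.   ] j [ 2.280e-01  3.740e-01 -3.470e-01  8.500e-01  1.000e-03  1.633e+00] F [ 0.5 -1.1  5.4] w 0.259 t 24.75
F [ 0.53 -0.97  5.36] T [-0.272 -0.209  0.008] e6 [0.001 0.001 0.001 0.001]
```

>>> play_rows(offset=[[0,0,0],[0,0,0],[0,0,0],[0,0,0],[0,0,0]], twist=[[0,0,0.03],[0,0,0.03],[0,0,0],[0,0,0],[0,0,0]])

```text
time_s: 25.25
ee_pos: [0.5231, 0.1217, 0.104]
eef_rot: [-0.0, 0.669, 0.743, 0.0]
force: [0.5, -0.4, 5.7]
gripper_width: 0.26
```

```bash
python3 q.py w23
```

```text
p [0.523  0.1217 0.104 ] jawyaw 0.1054 total offset [ 0.004 -0.016 -0.001] j [ 2.280e-01  3.740e-01 -3.470e-01  8.500e-01  1.000e-03  1.693e+00] F [ 0.7 -0.7  5.7] w 0.26 t 25.45
F [ 0.89 -0.97  5.5 ] T [-0.206 -0.234  0.024] e6 [0.001 0.001 0.001 0.001]
```

>>> play_rows(offset=[[0,0,0],[0,0,0],[0,0,0],[0,0,0],[0,0,0],[0,0,0]], twist=[[0,0,0.04],[0,0,0.04],[0,0,0.04],[0,0,0.04],[0,0,0],[0,0,0]])

```text
time_s: 26.05
ee_pos: [0.5231, 0.1216, 0.104]
eef_rot: [-0.0, 0.726, 0.688, 0.0]
force: [0.4, -0.3, 6.6]
gripper_width: 0.266
```

```bash
python3 q.py w24
```

```text
p [0.5231 0.1216 0.104 ] jawyaw -0.0547 total offset [ 0.003 -0.019  0.   ] j [ 2.280e-01  3.740e-01 -3.470e-01  8.500e-01  1.000e-03  1.853e+00] F [ 0.8 -2.   5. ] w 0.262 t 26.25
F [ 0.81 -0.75  5.43] T [-0.253 -0.215  0.005] e6 [0.012 0.008 0.007 0.007]
```

>>> play_rows(offset=[[0,0,0],[0,0,0],[0,0,0],[0,0,0],[0,0,0]], twist=[[0,0,0.04],[0,0,0.04],[0,0,0],[0,0,0],[0,0,0]])

```text
time_s: 26.75
ee_pos: [0.5232, 0.1214, 0.104]
eef_rot: [-0.0, 0.753, 0.658, 0.0]
force: [0.9, -1.4, 5.9]
gripper_width: 0.263
```

```bash
python3 q.py w25
```

```text
p [0.5232 0.1214 0.104 ] jawyaw -0.1348 total offset [ 0.006 -0.021 -0.   ] j [ 2.280e-01  3.740e-01 -3.470e-01  8.500e-01  1.000e-03  1.933e+00] F [ 0.2 -1.6  5.8] w 0.26 t 26.95
F [ 0.92 -1.67  5.73] T [-0.378 -0.301 -0.009] e6 [0.005 0.005 0.005 0.005]
```

>>> play_rows(offset=[[0,0,0],[0,0,0],[0,0,0],[0,0,0],[0,0,0]], twist=[[0,0,0.04],[0,0,0.04],[0,0,0],[0,0,0],[0,0,0]])

```text
time_s: 27.45
ee_pos: [0.5232, 0.1212, 0.104]
eef_rot: [0.0, 0.779, 0.627, 0.0]
force: [1.9, -2.0, 4.2]
gripper_width: 0.258
```

```bash
python3 q.py w26
```

```text
p [0.5232 0.1212 0.104 ] jawyaw -0.2148 total offset [ 0.008 -0.022 -0.001] j [ 0.228  0.374 -0.347  0.85   0.     2.013] F [ 0.7 -1.4  4.8] w 0.262 t 27.65
F [ 1.19 -2.18  5.23] T [-0.502 -0.293  0.022] e6 [0.022 0.022 0.022 0.022]
```

>>> play_rows(offset=[[0,0,0],[0,0,0],[0,0,0],[0,0,0],[0,0,0]], twist=[[0,0,0.03],[0,0,0.03],[0,0,0],[0,0,0],[0,0,0]])

```text
time_s: 28.15
ee_pos: [0.5232, 0.1211, 0.104]
eef_rot: [0.0, 0.797, 0.604, 0.0]
force: [0.3, -2.0, 5.8]
gripper_width: 0.261
```

```bash
python3 q.py w27
```

```text
p [0.5232 0.1212 0.104 ] jawyaw -0.2747 total offset [ 0.007 -0.023  0.   ] j [ 0.228  0.374 -0.347  0.85   0.     2.073] F [ 1.1 -2.8  5.3] w 0.262 t 28.35
F [ 1.11 -2.2   5.27] T [-0.534 -0.32   0.046] e6 [0.066 0.066 0.066 0.066]
```

>>> play_rows(offset=[[-0.01,0.009,0],[-0.005,0,0],[0,0,0],[0,0,0],[0,0,0]], twist=[[0,0,0.02],[0,0,0.02],[0,0,0],[0,0,0],[0,0,0]])

```text
time_s: 28.85
ee_pos: [0.5232, 0.1209, 0.104]
eef_rot: [-0.001, 0.809, 0.588, 0.0]
force: [0.3, -1.7, 5.9]
gripper_width: 0.264
```

```bash
python3 q.py w28
```

```text
p [0.5232 0.1209 0.104 ] jawyaw -0.3143 total offset [ 0.011 -0.024 -0.   ] j [ 2.260e-01  3.740e-01 -3.470e-01  8.500e-01  1.000e-03  2.111e+00] F [ 0.7 -0.6  6. ] w 0.26 t 29.05
F [ 0.56 -1.13  5.61] T [-0.175 -0.161  0.079] e6 [0.092 0.092 0.092 0.092]
```

>>> play_rows(offset=[[0,0,0],[0,0,0],[0,0,0],[0,0,0]], twist=[[0,0,0.02],[0,0,0],[0,0,0],[0,0,0]])

```text
time_s: 29.45
ee_pos: [0.5232, 0.1209, 0.104]
eef_rot: [-0.001, 0.815, 0.58, 0.0]
force: [0.7, -0.7, 5.1]
gripper_width: 0.264
```

```bash
python3 q.py w29
```

```text
p [0.5232 0.1209 0.104 ] jawyaw -0.3342 total offset [ 0.011 -0.025 -0.   ] j [ 2.260e-01  3.740e-01 -3.470e-01  8.500e-01  1.000e-03  2.131e+00] F [ 0.8 -1.4  5.5] w 0.265 t 29.65
F [ 0.61 -0.67  5.47] T [-0.203 -0.175  0.135] e6 [0.108 0.108 0.108 0.108]
```

>>> play_rows(offset=[[0,0,0],[0,0,0],[0,0,0],[0,0,0]], twist=[[0,0,0.02],[0,0,0],[0,0,0],[0,0,0]])

```text
time_s: 30.05
ee_pos: [0.5232, 0.1209, 0.104]
eef_rot: [-0.001, 0.821, 0.571, 0.0]
force: [0.8, -0.6, 5.4]
gripper_width: 0.261
```

```bash
python3 q.py w30
```

```text
p [0.5232 0.1209 0.104 ] jawyaw -0.3542 total offset [ 0.01  -0.024 -0.   ] j [ 2.260e-01  3.740e-01 -3.470e-01  8.500e-01  1.000e-03  2.151e+00] F [ 0.1 -0.5  6.1] w 0.262 t 30.25
F [ 0.87 -0.6   5.88] T [-0.181 -0.186  0.059] e6 [0.097 0.097 0.097 0.097]
```

>>> play_rows(offset=[[0,0,0],[0,0,0],[0,0,0],[0,0,0]], twist=[[0,0,0.02],[0,0,0],[0,0,0],[0,0,0]])

```text
time_s: 30.65
ee_pos: [0.5232, 0.1209, 0.104]
eef_rot: [-0.001, 0.826, 0.563, 0.0]
force: [-0.8, 0.4, 4.9]
gripper_width: 0.264
```

```bash
python3 q.py w31
```

```text
p [0.5232 0.1209 0.104 ] jawyaw -0.3743 total offset [ 0.01  -0.025 -0.   ] j [ 2.260e-01  3.740e-01 -3.470e-01  8.500e-01  1.000e-03  2.171e+00] F [ 0.6 -0.7  5.4] w 0.259 t 30.85
F [ 0.04 -0.65  5.45] T [-0.194 -0.158  0.081] e6 [0.087 0.086 0.087 0.087]
```

>>> play_rows(offset=[[0,0,0],[0,0,0],[0,0,0],[0,0,-0.1],[0,0,-0.3],[0,0,-0.4],[0,0,-0.4],[0,0,-0.24],[0,0,0],[0,0,0]], twist=[[0,0,-0.05],[0,0,-0.05],[0,0,-0.05],[0,0,0],[0,0,0],[0,0,0],[0,0,0],[0,0,0],[0,0,0],[0,0,0]])

```text
time_s: 31.85
ee_pos: [0.5226, 0.1203, 0.1749]
eef_rot: [-0.001, 0.782, 0.623, -0.001]
force: [-0.0, -0.3, -1.9]
gripper_width: 0.266
```

Run:
```python
from h import *
from fit import fitnut
plan([0.5230,0.1215,.12]);p,Rm,_=ee(); c,f=snap("wrist","w32")
overlay("w32",0,0,.0476,"pics/w32o.png",pose=(p,Rm),box=(160,330,240,400))
for af in(.016,.0165,.017): fitnut("w32",(.5222,.1219),af)
```

```text
p [0.5226 0.1203 0.1749] jawyaw -0.2252 total offset [0.025 0.004 1.097] j [ 0.226  0.316 -0.232  1.025  0.     2.022] F [-0.  -0.3 -1.9] w 0.266 t 31.85
w32 12.95 [0.5221 0.1219 0.0104] -10.8
w32 13.21 [0.5221 0.1218 0.0102] -11.1
w32 13.89 [0.5221 0.1219 0.0105] -10.9
w32 9.98 [0.5221 0.1217 0.009 ] -9.6
w32 10.19 [0.5221 0.1217 0.009 ] -11.2
w32 10.66 [0.5221 0.1218 0.0094] -10.2
w32 12.54 [0.5221 0.1215 0.0076] -11.7
w32 13.09 [0.522  0.1215 0.0077] -9.3
w32 13.24 [0.5221 0.1215 0.0077] -10.3
```

View pics/w32o.png

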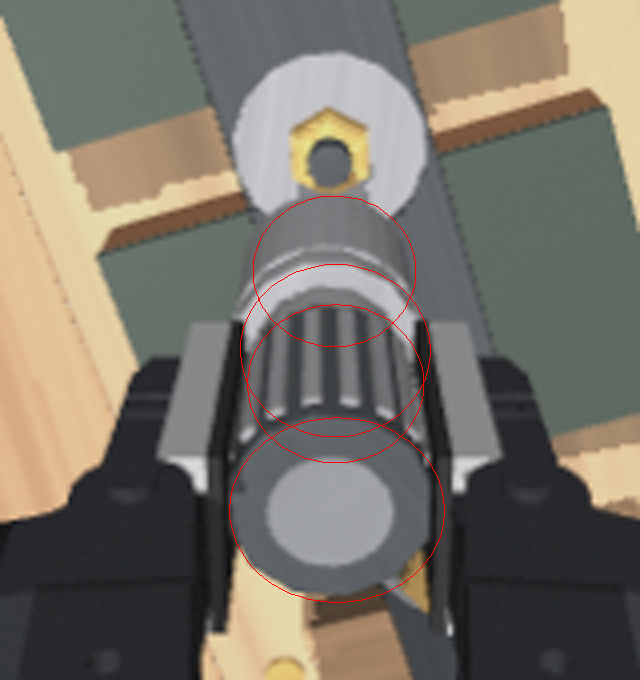

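View pics/w32fit2.png

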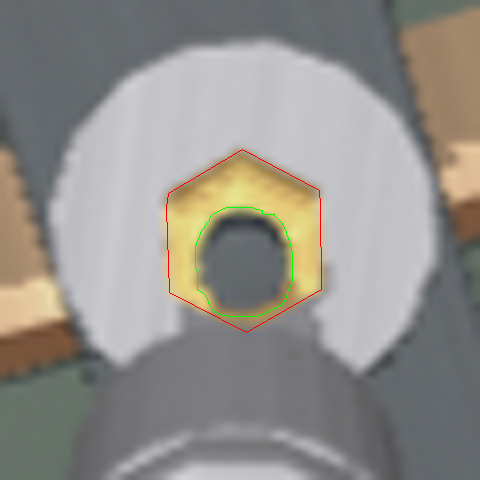

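>>> play_rows(offset=[[0,0,0],[0,0,0],[0,0,0],[0,0,0],[0,0,0]], twist=[[0,0,-0.09],[0,0,-0.09],[0,0,-0.08],[0,0,0],[0,0,0]])

```text
time_s: 32.4
ee_pos: [0.5227, 0.1201, 0.1746]
eef_rot: [-0.001, 0.695, 0.719, -0.001]
force: [0.1, 0.2, -1.4]
gripper_width: 0.266
```

Run:
```python
from h import *
from fit import fitnut
plan([0.5233,0.1211,.104]);p,Rm,_=ee(); c,f=snap("wrist","w33")
for af in(.016,.0163,.0167): fitnut("w33",(.5222,.1219),af)
```

```text
p [0.5227 0.1201 0.1746] jawyaw 0.0332 total offset [0.019 0.015 1.413] j [ 0.226  0.316 -0.232  1.025  0.     1.763] F [ 0.1  0.2 -1.4] w 0.266 t 32.4
w33 10.28 [0.5221 0.1219 0.0103] -10.7
w33 10.5 [0.5221 0.1219 0.0107] -10.8
w33 10.51 [0.5221 0.1219 0.0107] -10.8
w33 7.81 [0.522  0.1218 0.0096] -10.7
w33 7.97 [0.522  0.1218 0.0097] -11.1
w33 8.34 [0.5221 0.1218 0.0097] -10.0
w33 7.43 [0.522  0.1216 0.0083] -10.6
w33 7.45 [0.522  0.1216 0.0083] -10.6
w33 8.27 [0.522  0.1216 0.0084] -10.1
```

View pics/w33fit2.png

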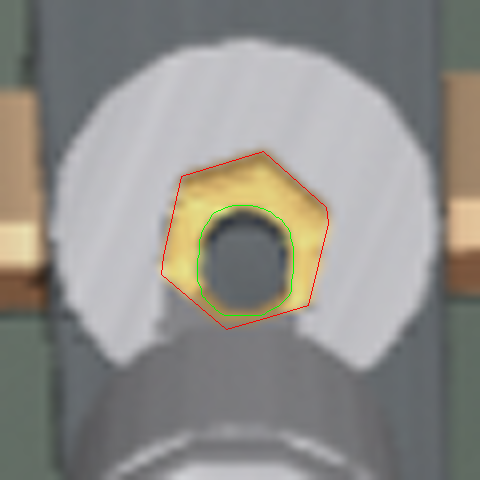

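>>> play_rows(offset=[[0.02,0.015,0.3],[0,0,0.4],[0,0,0.3],[0,0,0.12],[0,0,0.1],[0,0,0.08],[0,0,0],[0,0,0],[0,0,0]], twist=[[0,0,0],[0,0,0],[0,0,0],[0,0,0],[0,0,0],[0,0,0],[0,0,0],[0,0,0],[0,0,0]])

```text
time_s: 33.35
ee_pos: [0.5247, 0.1214, 0.1112]
eef_rot: [0.0, 0.695, 0.719, 0.001]
force: [0.7, 0.4, -2.5]
gripper_width: 0.262
```

Run:
```python
from h import *
plan([0.5233,0.1211,.104]); print(ee()[2]['torque'])
```

```text
p [0.5247 0.1214 0.1112] jawyaw 0.0349 total offset [-0.005 -0.027  0.144] j [ 0.227  0.368 -0.333  0.868  0.     1.763] F [ 0.7  0.4 -2.5] w 0.262 t 33.35
[0.00850981 0.02359102 0.02409939]
```

>>> play_rows(offset=[[-0.005,-0.027,0],[0,0,0.05],[0,0,0.05],[0,0,0.04],[0,0,0],[0,0,0]], twist=[[0,0,0],[0,0,0],[0,0,0],[0,0,0],[0,0,0],[0,0,0]])

```text
time_s: 33.95
ee_pos: [0.523, 0.121, 0.104]
eef_rot: [0.0, 0.695, 0.719, 0.0]
force: [-1.5, 0.3, 3.4]
gripper_width: 0.263
```

```bash
python3 q.py w34
```

```text
p [0.523  0.1211 0.104 ] jawyaw 0.035 total offset [ 0.015 -0.016  0.   ] j [ 0.227  0.373 -0.348  0.85   0.     1.763] F [-1.3 -0.4  4.4] w 0.26 t 34.15
F [-1.46  0.38  4.22] T [-0.058  0.254 -0.007] e6 [-0.001 -0.001 -0.002 -0.002]
```

>>> play_rows(offset=[[0,-0.006,0],[0,0,0],[0,0,0],[0,0,0],[0,0,0],[0,0,0],[0,0,0]], twist=[[0,0,0.05],[0,0,0.05],[0,0,0.05],[0,0,0.05],[0,0,0.04],[0,0,0],[0,0,0]])

```text
time_s: 34.85
ee_pos: [0.5232, 0.121, 0.104]
eef_rot: [0.0, 0.776, 0.631, 0.001]
force: [0.7, -1.8, 5.0]
gripper_width: 0.263
```

```bash
python3 q.py w35
```

```text
p [0.5232 0.121  0.104 ] jawyaw -0.2045 total offset [ 0.012 -0.023 -0.   ] j [ 0.227  0.373 -0.348  0.849 -0.     2.003] F [ 0.5 -0.8  4.4] w 0.259 t 35.05
F [ 0.25 -1.28  4.95] T [-0.198 -0.096  0.03 ] e6 [0.028 0.015 0.018 0.022]
```

>>> play_rows(offset=[[0,0,0],[0,0,0],[0,0,0],[0,0,0]], twist=[[0,0,0.03],[0,0,0.03],[0,0,0],[0,0,0]])

```text
time_s: 35.45
ee_pos: [0.5232, 0.121, 0.104]
eef_rot: [0.0, 0.794, 0.608, 0.001]
force: [0.4, -1.4, 5.7]
gripper_width: 0.26
```

```bash
python3 q.py w36
```

```text
p [0.5232 0.121  0.104 ] jawyaw -0.2644 total offset [ 0.011 -0.023  0.   ] j [ 0.227  0.373 -0.348  0.849 -0.     2.063] F [-0.2 -1.3  5.2] w 0.264 t 35.65
F [ 0.21 -0.98  5.37] T [-0.184 -0.091  0.027] e6 [0.057 0.054 0.053 0.053]
```

>>> play_rows(offset=[[0,0,0],[0,0,0],[0,0,0],[0,0,0]], twist=[[0,0,0.03],[0,0,0.03],[0,0,0],[0,0,0]])

```text
time_s: 36.05
ee_pos: [0.5231, 0.1209, 0.104]
eef_rot: [0.0, 0.812, 0.584, 0.0]
force: [0.4, -1.0, 6.1]
gripper_width: 0.264
```

```bash
python3 q.py w37
```

```text
p [0.5232 0.121  0.104 ] jawyaw -0.3244 total offset [ 0.01  -0.023 -0.   ] j [ 0.227  0.373 -0.348  0.849 -0.     2.123] F [-0.  -0.7  5.4] w 0.26 t 36.25
F [ 0.03 -0.69  5.34] T [-0.231 -0.038  0.066] e6 [0.083 0.08  0.079 0.079]
```

>>> play_rows(offset=[[0,0,-0.1],[0,0,-0.3],[0,0,-0.4],[0,0,-0.4],[0,0,-0.22],[0,0,0],[0,0,0]], twist=[[0,0,0],[0,0,0],[0,0,0],[0,0,0],[0,0,0],[0,0,0],[0,0,0]])

```text
time_s: 36.95
ee_pos: [0.522, 0.1209, 0.1738]
eef_rot: [-0.0, 0.812, 0.583, -0.001]
force: [-0.7, 0.8, -1.5]
gripper_width: 0.258
```

Run:
```python
from h import *
from fit import fitnut
plan([0.5232,0.121,.104]);p,Rm,_=ee(); c,f=snap("wrist","w38")
for af in(.016,.0163,.0167): fitnut("w38",(.5222,.1219),af)
```

```text
p [0.522  0.1209 0.1738] jawyaw -0.3249 total offset [0.01  0.025 1.397] j [ 0.228  0.315 -0.236  1.021  0.     2.123] F [-0.7  0.8 -1.5] w 0.258 t 36.95
w38 15.3 [0.5221 0.122  0.0107] -18.7
w38 15.57 [0.5222 0.1219 0.0107] -16.8
w38 15.62 [0.5221 0.1219 0.0105] -18.0
w38 12.54 [0.5221 0.1218 0.0097] -18.1
w38 12.72 [0.5221 0.1217 0.0095] -18.0
w38 14.26 [0.5222 0.1219 0.0099] -18.1
w38 11.71 [0.522  0.1216 0.0079] -17.1
w38 12.11 [0.5221 0.1216 0.0083] -17.3
w38 12.14 [0.522  0.1215 0.0079] -19.0
```

View pics/w38fit2.png

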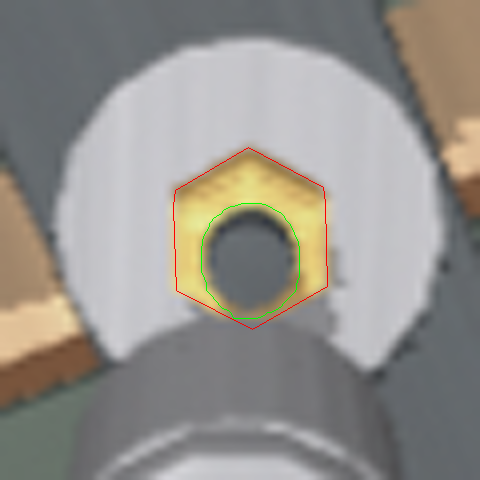

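>>> play_rows(offset=[[0.01,0,0.2],[0,0,0.4],[0,0,0.3],[0,0,0.2],[0,0,0.12],[0,0,0],[0,0,0],[0,0,0]], twist=[[0,0,-0.09],[0,0,-0.08],[0,0,0],[0,0,0],[0,0,0],[0,0,0],[0,0,0],[0,0,0]])

```text
time_s: 37.8
ee_pos: [0.5234, 0.1216, 0.1143]
eef_rot: [0.0, 0.76, 0.65, 0.001]
force: [1.2, 0.2, -2.8]
gripper_width: 0.263
```

Run:
```python
from h import *
plan([0.5232,0.121,.104]); print(ee()[2]['torque'])
```

```text
p [0.5234 0.1216 0.1143] jawyaw -0.155 total offset [-0.013 -0.002  0.206] j [ 0.228  0.363 -0.332  0.874  0.     1.954] F [ 1.2  0.2 -2.8] w 0.263 t 37.8
[-0.00939816  0.0265125   0.00735465]
```

>>> play_rows(offset=[[-0.013,-0.002,0.04],[0,0,0.05],[0,0,0.05],[0,0,0.04],[0,0,0.03],[0,0,0],[0,0,0]], twist=[[0,0,0],[0,0,0],[0,0,0],[0,0,0],[0,0,0],[0,0,0],[0,0,0]])

```text
time_s: 38.5
ee_pos: [0.523, 0.121, 0.104]
eef_rot: [0.0, 0.76, 0.65, 0.001]
force: [-0.0, -1.3, 5.3]
gripper_width: 0.261
```

```bash
python3 q.py w40
```

```text
p [0.5231 0.121  0.104 ] jawyaw -0.155 total offset [ 0.013 -0.02  -0.001] j [ 0.227  0.372 -0.349  0.848 -0.     1.953] F [-1.  -0.2  5.5] w 0.261 t 38.7
F [-0.71 -0.47  5.53] T [-0.069  0.149  0.   ] e6 [0.006 0.006 0.006 0.006]
```

>>> play_rows(offset=[[0,0,0],[0,0,0],[0,0,0],[0,0,0],[0,0,0],[0,0,0]], twist=[[0,0,0.04],[0,0,0.04],[0,0,0.04],[0,0,0.03],[0,0,0],[0,0,0]])

```text
time_s: 39.3
ee_pos: [0.5232, 0.1209, 0.104]
eef_rot: [0.0, 0.806, 0.592, 0.001]
force: [0.2, -0.7, 5.6]
gripper_width: 0.263
```

```bash
python3 q.py w41
```

```text
p [0.5232 0.1209 0.104 ] jawyaw -0.3049 total offset [ 0.012 -0.024 -0.   ] j [ 0.227  0.372 -0.349  0.848 -0.     2.103] F [-0.6 -0.4  5.4] w 0.265 t 39.5
F [-0.23 -0.36  5.27] T [-0.098  0.119  0.085] e6 [0.077 0.074 0.073 0.073]
```

>>> play_rows(offset=[[0,0,0],[0,0,0],[0,0,0],[0,0,0],[0,0,0]], twist=[[0,0,0.02],[0,0,0.02],[0,0,0],[0,0,0],[0,0,0]])

```text
time_s: 40.0
ee_pos: [0.5231, 0.1209, 0.104]
eef_rot: [0.0, 0.818, 0.575, 0.001]
force: [-1.2, -0.6, 5.8]
gripper_width: 0.263
```

```bash
python3 q.py w42
```

```text
p [0.5232 0.1209 0.104 ] jawyaw -0.3447 total offset [ 0.011 -0.024 -0.   ] j [ 0.227  0.372 -0.349  0.848 -0.     2.143] F [-0.3 -0.7  6.4] w 0.263 t 40.2
F [-0.81 -0.53  5.23] T [-0.113  0.099  0.121] e6 [0.112 0.112 0.112 0.112]
```

>>> play_rows(offset=[[0,0,0],[0,0,0],[0,0,0],[0,0,0],[0,0,0]], twist=[[0,0,0.04],[0,0,0.04],[0,0,0.04],[0,0,0],[0,0,0]])

```text
time_s: 40.7
ee_pos: [0.5231, 0.1208, 0.104]
eef_rot: [0.0, 0.851, 0.525, 0.001]
force: [-1.5, -0.4, 5.0]
gripper_width: 0.26
```

```bash
python3 q.py w43
```

```text
p [0.5231 0.1209 0.104 ] jawyaw -0.4649 total offset [ 0.008 -0.025 -0.   ] j [ 0.227  0.372 -0.349  0.848 -0.     2.263] F [-1.  -0.6  5. ] w 0.261 t 40.9
F [-0.92 -0.44  5.11] T [-0.139  0.13   0.073] e6 [0.063 0.059 0.058 0.058]
```

>>> play_rows(offset=[[0,0,-0.1],[0,0,-0.3],[0,0,-0.4],[0,0,-0.4],[0,0,-0.22],[0,0,0],[0,0,0]], twist=[[0,0,0],[0,0,0],[0,0,0],[0,0,0],[0,0,0],[0,0,0],[0,0,0]])

```text
time_s: 41.6
ee_pos: [0.522, 0.1208, 0.1735]
eef_rot: [-0.0, 0.851, 0.525, -0.0]
force: [-0.8, -0.2, -2.5]
gripper_width: 0.258
```

Run:
```python
from h import *
from fit import fitnut
plan([0.5232,0.121,.104]);p,Rm,_=ee(); c,f=snap("wrist","w44")
for af in(.016,.0163,.0167): fitnut("w44",(.5222,.1219),af)
```

```text
p [0.522  0.1208 0.1735] jawyaw -0.465 total offset [0.016 0.02  1.39 ] j [ 0.227  0.315 -0.236  1.02   0.     2.263] F [-0.8 -0.2 -2.5] w 0.258 t 41.6
w44 119.44 [0.5222 0.1219 0.0105] -16.8
w44 119.66 [0.5222 0.1219 0.0104] -17.8
w44 120.03 [0.5222 0.1219 0.0108] -17.0
w44 116.46 [0.5221 0.1218 0.0096] -17.5
w44 116.81 [0.5221 0.1218 0.0095] -18.3
w44 116.89 [0.5221 0.1218 0.0093] -18.0
w44 115.57 [0.5221 0.1216 0.008 ] -17.8
w44 116.38 [0.522  0.1215 0.008 ] -17.6
w44 116.68 [0.5221 0.1216 0.0087] -17.0
```

View pics/w44fit2.png

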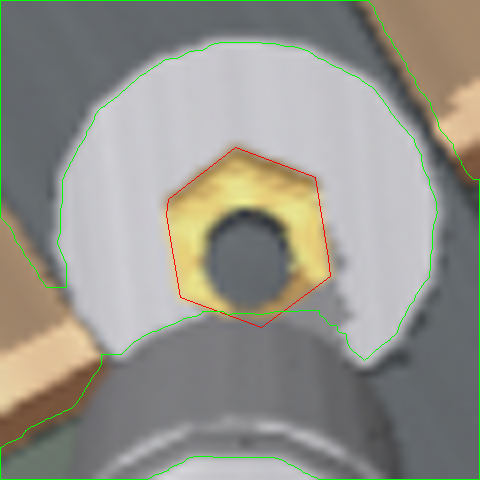

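>>> play_rows(offset=[[0.005,0.01,0],[0,0,0.2],[0,0,0.4],[0,0,0.3],[0,0,0.2],[0,0,0.1],[0,0,0],[0,0,0],[0,0,0]], twist=[[0,0,-0.11],[0,0,-0.1],[0,0,-0.1],[0,0,0],[0,0,0],[0,0,0],[0,0,0],[0,0,0],[0,0,0]])

```text
time_s: 42.55
ee_pos: [0.5237, 0.121, 0.1148]
eef_rot: [0.0, 0.76, 0.65, 0.001]
force: [0.3, 0.1, -2.5]
gripper_width: 0.266
```

Run:
```python
from h import *
plan([0.5231,0.121,.104]); print(ee()[2]['torque'])
```

```text
p [0.5237 0.121  0.1148] jawyaw -0.155 total offset [-0.002 -0.013  0.217] j [ 0.227  0.363 -0.331  0.875 -0.     1.953] F [ 0.3  0.1 -2.5] w 0.266 t 42.55
[-0.06268074 -0.03273713  0.0185158 ]
```

>>> play_rows(offset=[[0,-0.013,0.05],[0,0,0.05],[0,0,0.05],[0,0,0.04],[0,0,0.035],[0,0,0],[0,0,0]], twist=[[0,0,0],[0,0,0],[0,0,0],[0,0,0],[0,0,0],[0,0,0],[0,0,0]])

```text
time_s: 43.25
ee_pos: [0.5231, 0.121, 0.104]
eef_rot: [0.0, 0.76, 0.65, 0.001]
force: [-0.6, -0.7, 5.3]
gripper_width: 0.26
```

```bash
python3 q.py w45
```

```text
p [0.5231 0.121  0.1039] jawyaw -0.155 total offset [ 0.013 -0.019 -0.001] j [ 0.227  0.372 -0.349  0.848 -0.     1.953] F [-1.2 -1.7  6.3] w 0.262 t 43.45
F [-0.6  -0.46  5.73] T [-0.134  0.177  0.017] e6 [0.008 0.008 0.008 0.008]
```

>>> play_rows(offset=[[0,0,0],[0,0,0],[0,0,0],[0,0,0],[0,0,0],[0,0,0]], twist=[[0,0,0.04],[0,0,0.04],[0,0,0.04],[0,0,0.03],[0,0,0],[0,0,0]])

```text
time_s: 44.05
ee_pos: [0.5232, 0.1209, 0.104]
eef_rot: [0.001, 0.806, 0.592, 0.001]
force: [-1.5, -0.2, 6.3]
gripper_width: 0.254
```

```bash
python3 q.py w46
python3 - <<'E'
from h import *
p,Rm,_=ee(); overlay("w46",0,0,.0476,"pics/w46o.png",pose=(p,Rm)); c,f=snap("top","t46"); snap("scene","s46")
print(Rm.as_matrix()[:,2])
E
```

```text
p [0.5232 0.1209 0.104 ] jawyaw -0.3049 total offset [ 0.011 -0.024 -0.   ] j [ 0.227  0.372 -0.349  0.848 -0.     2.103] F [ 0.1 -0.7  5.7] w 0.265 t 44.25
F [-0.81 -0.67  5.64] T [-0.163  0.104  0.062] e6 [0.07  0.067 0.067 0.066]
[ 2.05733742e-03  4.53464381e-05 -9.99997883e-01]
```

View pics/w46o.png

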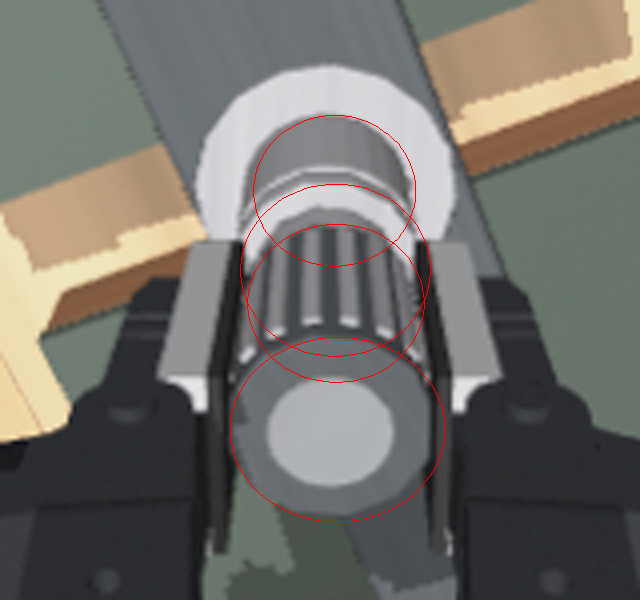

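View pics/t46.png

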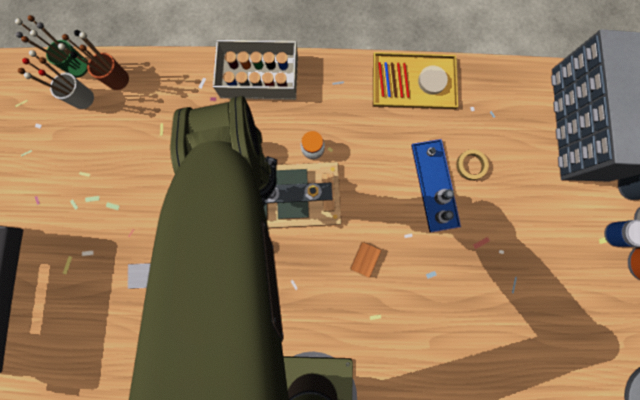

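Run:
```python
from plant import bot
print(bot.finish_job())
```

```text
the job is handed in; nothing more can be done
None
```

I turned the middle nut clockwise with the 17 mm socket until it came up tight, then handed the job in at about 44 s. The socket is still gripped and sits down on the nut, and the gripper points straight down.

- **Fit:** In the wrist pictures the middle nut measured about 16.5 mm across flats, so I took the 17 mm socket first. The 22 mm and 27 mm sockets never left the tray.
- **Tight:** The nut turned about 40° clockwise. On my last check I turned the socket well past that point and lifted it. The nut had stayed at the same angle (−17° to −18° each time), so it is at its stop.
- **Final state:** The socket is seated at the same height as before, pressed down with about 5.6 N. It carries a light clockwise moment of about 0.07 N m. The gripper axis is within 0.2° of vertical, but the socket appeared tilted in the grip by about half a degree.
- **Surroundings:** The last top picture shows the two other sockets and the step adapter standing in the tray. The jar, tape roll and lino block are in place. I did not touch the outer nuts. The arm hid the paint tin, both spools and part of the spatula in that picture, so I could not recheck those.

**What went wrong:**
- **Slipping:** At the stop the socket slips past the nut's corners at only about 0.11–0.16 N m, so it went over once on the first pass.
- **Backing off:** Backing off once dragged the nut about 6° anticlockwise. I drove it back to the stop and looked again before the final seating.
- **Not rechecked:** I did not lift the socket again after that last seating, so the final nut angle is inferred from the check just before it.

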